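# Free a stuck candle cup and weigh it

### The job

The candle cup is stuck fast on the split spigot of the brass candlestick leaning in the wooden cradle: twist it back and forth as you pull gently along the stem to work it off, for a straight hard pull would tear the spigot out. Set the cup in the round dish of the counter scale, then set shop weights on the square plate, using whichever number brings the beam nearest to level. Set things down rather than dropping them, and leave the other wares where they stand.

Things in the scene. Friction and masses are not known exactly. Their poses are not given: they have to be found in the camera images.
- cup_center (a point): candle cup: plain brass barrel 35 mm across, 46 mm long, socket open at the top, leaning 35 degrees; its bore (19 mm, 24 deep) sits on the spigot. Mass 84 to 168 g, hidden. Point at its centre, 23 mm from either end; z along the barrel, outward. It comes off after about 13 mm along z. Friction 26 to 38 N against a straight pull; while it turns (about 0.3 N m) a much smaller pull makes it creep out
- spigot_tip (a point): free end of the split brass spigot (19 mm across) that holds the cup, 14 mm beyond the candlestick's collar of 28 mm; at the start inside the cup, 9 mm below its centre. z along the spigot, outward, through the cup. A drip pan 64 mm across lies 30 mm below the collar; the cup itself stands free all round
- spigot (a joint): how far the spigot has been pulled out of the stem (m), 0 at rest. It is held by a spring of 4 N per mm, so this is a measure of the pull; beyond 5 mm (20 N) it counts as torn out
- dish_floor (a point): centre of the floor of the scale's round brass dish, at the robot's left: 120 mm across, rim 8 mm above the floor, flat floor 70 mm across, sloped beyond. z up. About 92 mm above the table when level; stays horizontal, moves up to 14 mm up or down with the beam
- plate_floor (a point): centre of the floor of the scale's square steel plate, for the weights, at the robot's right, 230 mm from the dish: inside 104 by 104 mm, edge 5 mm high; x and y along its sides (y towards the dish), z up. Height and travel like the dish's, the other way
- beam (a joint): tilt of the scale's beam (rad): 0 level, positive when the dish is low, negative when the plate is low; stops at 0.12 each way. About 0.0009 rad per gram of difference (0.072 for one weight), wherever on the pans things stand; with the cup alone it reads 0.075 to 0.12
- weight0_center (a point): brass shop weight of 80 g (all three alike): disc 26 mm across, 12 mm high, thin neck, and a grip button 18 mm across from 16 to 28 mm above its underside; stands on the table. The point is on its axis, half-way up (14 mm above its underside); z is up its axis
- weight1_center (a point): brass shop weight of 80 g (all three alike): disc 26 mm across, 12 mm high, thin neck, and a grip button 18 mm across from 16 to 28 mm above its underside; stands on the table. The point is on its axis, half-way up (14 mm above its underside); z is up its axis
- weight2_center (a point): brass shop weight of 80 g (all three alike): disc 26 mm across, 12 mm high, thin neck, and a grip button 18 mm across from 16 to 28 mm above its underside; stands on the table. The point is on its axis, half-way up (14 mm above its underside); z is up its axis
- beaker: small plain brass beaker, 44 mm across, 50 mm tall, standing in the same row as the weights; leave it alone. Origin at the centre of its underside
- vase: bystander: copper vase, 80 mm across, 125 mm tall; leave it alone. Origin at the centre of its underside
- jar: bystander: grey metal lidded jar, 84 mm across, 122 mm tall; leave it alone. Origin at the centre of its underside
- handbell: bystander: brass handbell standing on its mouth, 72 mm across, 118 mm tall; leave it alone. Origin at the centre of its underside

How it is judged:
On the way, in this order (a step that is already met when the one before it is completed fails the run):
1. the candle cup is off the spigot (distance between cup_center and spigot_tip above 0.04 m), for 0.1 s.
2. the cup rests in the dish of the scale, let go (horizontal distance between cup_center and dish_floor below 0.055 m and z of cup_center in the frame of dish_floor between 0.005 and 0.04 m and contact force between cup and the fingers below 0.1 N and linear speed of cup below 0.05 m/s), for 0.2 s.
At the end, for the whole second after the job is handed in: The cup lies in the round dish (centre within 55 mm of the dish's centre), at least one shop weight stands on the square plate, and the beam rests within 0.046 rad of level (half a weight's worth, and a little over). Cup and weights are at rest and let go (horizontal distance between cup_center and dish_floor below 0.055 m and z of cup_center in the frame of dish_floor between 0.005 and 0.04 m and value of joint beam between -0.046 and 0.046 rad and velocity of joint beam between -0.05 and 0.05 rad/s and ((x of weight0_center in the frame of plate_floor between -0.056 and 0.056 m and y of weight0_center in the frame of plate_floor between -0.056 and 0.056 m and z of weight0_center in the frame of plate_floor between 0 and 0.03 m) or (x of weight1_center in the frame of plate_floor between -0.056 and 0.056 m and y of weight1_center in the frame of plate_floor between -0.056 and 0.056 m and z of weight1_center in the frame of plate_floor between 0 and 0.03 m) or (x of weight2_center in the frame of plate_floor between -0.056 and 0.056 m and y of weight2_center in the frame of plate_floor between -0.056 and 0.056 m and z of weight2_center in the frame of plate_floor between 0 and 0.03 m)) and linear speed of cup below 0.03 m/s and value of joint spigot below 0.005 m); the robot touches nothing.
It fails at once if the spigot is torn out: pulled more than 5 mm (20 N) out of the stem (value of joint spigot above 0.005 m).
It fails at once if the cup or a weight is dropped (falls freely at more than 0.9 m/s) ((contact force between cup and the fingers below 0.01 N and linear speed of cup above 0.9 m/s) or (contact force between weight0 and the fingers below 0.01 N and linear speed of weight0 above 0.9 m/s) or (contact force between weight1 and the fingers below 0.01 N and linear speed of weight1 above 0.9 m/s) or (contact force between weight2 and the fingers below 0.01 N and linear speed of weight2 above 0.9 m/s)).
It fails at once if another ware is pushed more than 30 mm or tipped over (distance of any of beaker, vase, jar, handbell from where it was at the start of the episode above 0.03 m or angle between any of beaker, vase, jar, handbell's own z axis and vertical above 0.5 rad).
It also fails if it takes over 72 s, if anything falls off the work surface, if the arm or the gripper's body presses on something with over 40 N, if the wrist force passes 120 N, or if a joint passes its speed limit or range.

### The arm

A 6-joint arm with a two-finger parallel gripper is mounted at the origin on the work surface. World frame = base frame: x ahead of the robot, y to its left, z up, the work surface at z = 0. Lengths are in m, angles in rad, forces in N, time in s.
With the tool pointing down it reaches from about 0.25 to 0.8 m from the base axis. Payload 3.9 kg.
Tool frame: the origin (TCP) lies at the very end of the fingers, on their centre line; the grasp point (between the pads) lies manip.grasp_offset behind it (manip.grasp_offset is the distance from the TCP to the grasp point, in m); z points along the fingers, y is the direction in which the jaws open and shut (so a half turn about z gives the same grasp; the last joint's range is limited). The gripper opens to 85 mm and grips with 20 to 120 N. Pads are 22 mm wide; open, the fingers measure 114 mm over their backs; the gripper's body (76 mm by 85 mm) begins 54 mm behind the grasp point. The pads swing forward as they close: fully open they stand 13 mm farther back than shut.
Start: joints at [-1.311, 0.26, -0.138, 1.173, 0, 1.571], TCP at [0.135, -0.507, 0.231] pointing down, gripper open.
Joint ranges: [-2.78, 2.78], [-0.83, 1.72], [-1.28, 1.37], [-1.9, 2.12], [-1.57, 1.48], [-3.14, 3.14]. Speed limits (rad/s): [2.57, 2.57, 3.14, 3.14, 3.14, 3.14].

### API

Orientations are given as a unit quaternion [w, x, y, z].
In Python, from bench import sensors, cams, manip gives the robot as it stands. The module is installed in compiled form; this text tells all that it offers.
- The arm moves only by the tool drive_tool, never from a script. Its argument "increments" is a list of rows, each a list of 6 numbers: the shift along the tool's x, y, z scaled (see below), then the turn, a rotation vector about the tool's x, y, z scaled (see below). In form: [[dx, dy, dz, wx, wy, wz], ...]. A call has 1 to 5 rows; each row is the pose to reach, as a shift and turn from the pose measured when the call began, along the tool's axes at that moment, turning the shorter way round; what a row does not reach only later rows make up. The controller multiplies each number of a shift by 0.1 m and each number of a turn by pi rad. A row lasts 1/12 s, in which the tool goes at most 41.7 mm and 7.16 degrees, less where a joint would pass 70% of its speed; a pose out of reach is approached as far as the arm can. A call with a number of a shift or a turn outside -1 to 1 is refused whole. A call with a gripper value outside its range is refused whole. "claw" is the opening in per cent of the stroke, from 0 (shut) to 100 (fully open), set as the call begins (left out, the last holds). The fingers move at their own pace and stop on an object; "squeeze" is the grip in N (left out, the last holds). Time passes only in rows, so rows that repeat a pose let the fingers close. It gives the time, the measured TCP pose, the force and the opening at its end, in the units of the state.
- sensors.get_obs(): the state, without advancing time (a new reading comes with each control period).
- cams.capture(name): name is "scene" or "top"; returns (picture, depth): 480x640x3 uint8, red, green, blue; 480x640 float32, m along the optical axis (not along the pixel's ray), 0 where there is no reading.
- cams.camera_model(name): a dict with "fovy" (degrees; the focal length in pixels is half the picture's height over the tangent of half this angle, whatever the lens; pixels are square), "cx", "cy" (the principal point, pixels), "R" (3x3) and "t" (3): a world point X has camera coordinates R X + t. Camera axes: x right, y down, z forward; pixel columns grow to the right and rows downward; lengths in m; the calibration is good to about 2 mm. A picture is of the moment at which its call begins. camera_model takes no time and is no camera call.
- manip.hand_in(): hands the job in, once; it reports no verdict.
The state is a dict: "clock": time; "joint_pos": joint angles; "dq": joint speeds; "joint_torque": joint torques, N m; "position": TCP position; "tcp_rot": TCP orientation; "ft_force": force on the tool from outside, world axes, zero at the start; "ft_torque": the same for the moment, N m; "gripper_width": finger opening in m.
Only numpy, scipy, OpenCV 4.12 (cv2) and the standard library are available. Lean on these libraries where they do the work, as an engineer would, in place of code of your own. Each camera call takes 0.05 s, during which the arm holds its last target.

## Working session

There is one attempt and no reset: what is moved stays moved. The work goes in short steps, Python scripts to look and compute and a tool call to move; the robot and the scene stay as the last step left them, time stands still between calls to the robot, and variables do not carry over. Pictures are saved under pics/ and viewed, and the job is handed in when it is done.

Besides the shell and the picture viewer there is one more tool, called after ">>>" by a JSON object that holds its "fn" and its "kwargs", one argument or row to a line. drive_tool: Moves the arm, as the interface text tells. Shifts and turns lie within -1 to 1; 1 stands for 0.1 m of shift or pi rad of turn. Its arguments: {"type":"object","properties":{"increments":{"type":"array","items":{"type":"array","items":{"type":"number","minimum":-1,"maximum":1}}},"claw":{"type":"number"},"squeeze":{"type":"number"}},"required":["increments"]}

```bash
mkdir -p pics; ls; python3 - <<'E'
from bench import sensors,cams,manip
import cv2,numpy as np
print(sensors.get_obs(), manip.grasp_offset)
for n in("scene","top"):
    p,d=cams.capture(n); cv2.imwrite(f"pics/{n}0.png",p[:,:,::-1]); np.savez(f"{n}0.npz",p=p,d=d)
    print(n,cams.camera_model(n), (d==0).mean())
E
```

```text
pics
{'clock': 0.0, 'joint_pos': array([-1.31099728e+00,  2.60697340e-01, -1.39381636e-01,  1.17270161e+00,
        4.67363957e-05,  1.57080716e+00]), 'dq': array([ 0.00077758, -0.00118711, -0.00099883,  0.0004848 ,  0.00042787,
        0.00052878]), 'joint_torque': array([-2.14245287e-03, -4.05675280e+01,  2.53923726e+01,  1.88137859e-02,
       -3.16569094e-04, -8.43932284e-07]), 'position': array([ 0.13470317, -0.50671349,  0.23045317]), 'tcp_rot': array([-9.86798162e-04,  9.91575130e-01,  1.29529054e-01, -1.05349185e-04]), 'ft_force': array([-0.08365326,  0.03667084, -0.26715061]), 'ft_torque': array([-0.00820285,  0.007713  , -0.03128103]), 'gripper_width': 0.0853700764091135} 0.0187
scene {'fovy': 46.56500085922145, 'cx': 323.7906327685842, 'cy': 241.3847043727652, 'R': array([[-0.70857699,  0.70562774,  0.00285254],
       [ 0.47422138,  0.47918918, -0.73857418],
       [-0.52252534, -0.52198393, -0.67416619]]), 't': array([ 0.37800653, -0.14236366,  1.60559746])} 0.0038736979166666668
top {'fovy': 51.167298206472104, 'cx': 316.1318865681363, 'cy': 235.99241852996215, 'R': array([[-2.18633690e-02, -9.99760144e-01, -1.28361685e-03],
       [-9.97253905e-01,  2.18993942e-02, -7.07464871e-02],
       [ 7.07576285e-02, -2.66664633e-04, -9.97493502e-01]]), 't': array([-0.00836625,  0.51190989,  1.15595242])} 0.004039713541666667
```

View pics/scene0.png

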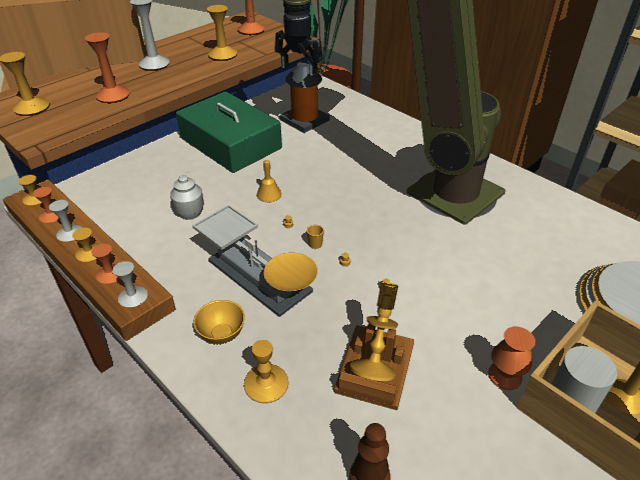

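View pics/top0.png

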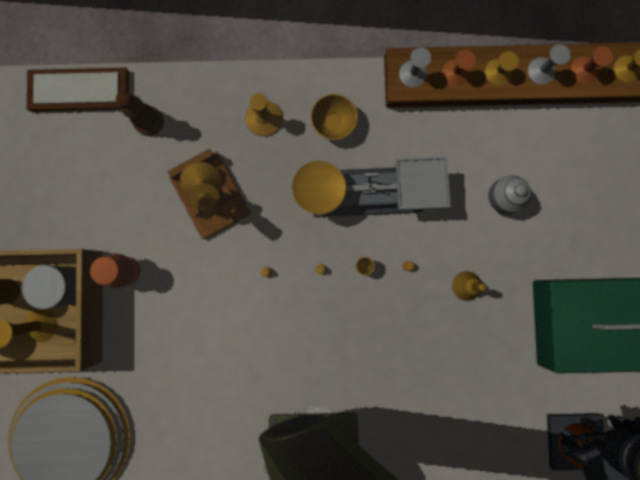

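The scene view shows the candlestick with its cup at about (387,293), the scale dish (290,272) and plate (225,227), weights at (288,221), (345,259) and possibly one hidden, and the beaker at (315,236). The top view shows weights at (265,271), (320,269), (409,266), the beaker at (366,267), and the candlestick around (205,190).

```bash
cat > h.py <<'E'
import numpy as np,cv2
from bench import sensors,cams,manip
def cloud(n,d):
    m=cams.camera_model(n); f=240/np.tan(np.radians(m['fovy'])/2)
    v,u=np.mgrid[0:480,0:640]
    c=np.stack([(u-m['cx'])/f*d,(v-m['cy'])/f*d,d],-1)
    return (c-m['t'])@m['R']   # R^T (c-t)
def proj(n,X):
    m=cams.camera_model(n); f=240/np.tan(np.radians(m['fovy'])/2)
    c=np.atleast_2d(X)@m['R'].T+m['t']
    return np.c_[c[:,0]/c[:,2]*f+m['cx'],c[:,1]/c[:,2]*f+m['cy']]
def ray(n,u,v):
    m=cams.camera_model(n); f=240/np.tan(np.radians(m['fovy'])/2)
    return -m['R'].T@m['t'], m['R'].T@np.array([(u-m['cx'])/f,(v-m['cy'])/f,1])
def onplane(n,u,v,z):
    o,r=ray(n,u,v); return o+r*(z-o[2])/r[2]
E
python3 - <<'E'
from h import *
a=np.load('top0.npz');b=np.load('scene0.npz')
P=cloud('top',a['d']);Q=cloud('scene',b['d'])
for n,(u,v) in dict(w0=(265,271),w1=(320,269),w2=(409,266),beaker=(366,267),dish=(319,187),plate=(422,184)).items():
    print(n,P[v,u],onplane('top',u,v,.028))
for u,v in((290,272),(225,227),(387,285),(387,300),(345,259),(288,221)): print(Q[v,u])
x=cv2.resize(a['p'][130:250,150:270],(600,600),interpolation=cv2.INTER_CUBIC);cv2.imwrite('pics/topz.png',np.clip(x[:,:,::-1]*1.6,0,255))
x=cv2.resize(b['p'][265:415,325:425],(533,800)[0:2] if 0 else (400,600),interpolation=cv2.INTER_CUBIC);cv2.imwrite('pics/scz.png',x[:,:,::-1])
E
```

```text
w0 [0.43240826 0.10050869 0.02642213] [0.432403   0.10034616 0.028     ]
w1 [ 0.43421175 -0.02681384  0.03260005] [ 0.43423436 -0.02684385  0.028     ]
w2 [ 0.43665358 -0.23271523  0.02801186] [ 0.43665366 -0.23271741  0.028     ]
beaker [ 0.43665352 -0.13515593  0.00879325] [ 0.43652133 -0.13327035  0.028     ]
dish [ 0.61480566 -0.02827254  0.09154482] [ 0.62558891 -0.02879388  0.028     ]
plate [ 0.6160244  -0.25553075  0.09415582] [ 0.62735111 -0.2698036   0.028     ]
[ 0.61500065 -0.02439291  0.09464661]
[ 0.62270883 -0.24910645  0.09251877]
[0.56639906 0.20487982 0.1900704 ]
[0.57569618 0.21560641 0.16273675]
[ 0.44226088 -0.01786661  0.02104976]
[ 0.44669366 -0.22108189  0.02344989][ WARN:0@0.620] global loadsave.cpp:1063 imwrite_ Unsupported depth image for selected encoder is fallbacked to CV_8U.
```

View pics/topz.png

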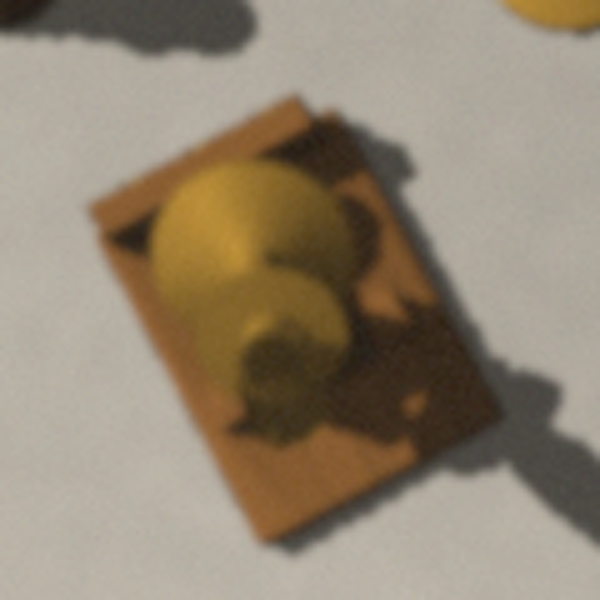

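View pics/scz.png

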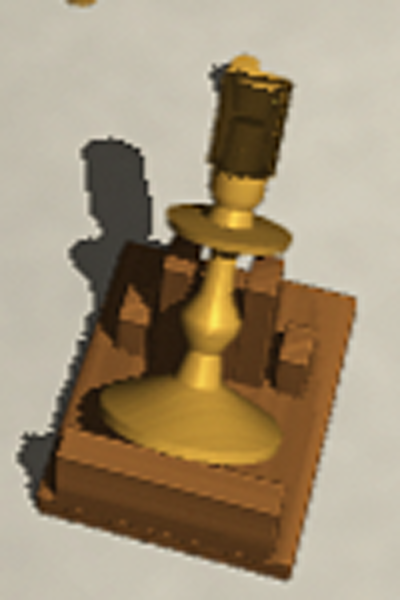

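```bash
python3 - <<'E'
from h import *
from scipy.optimize import least_squares
a=np.load('top0.npz');b=np.load('scene0.npz')
P=cloud('top',a['d']);Q=cloud('scene',b['d'])
# cradle edges in top: long-edge direction
for s in ((150+95/5,130+210/5,150+265/5,130+540/5),(150+340/5,130+115/5,150+500/5,130+415/5)):
    e=onplane('top',*s[2:],.03)-onplane('top',*s[:2],.03); print('edge dir',e/np.linalg.norm(e))
# scene cup pixels: zoom box (213..290, 75..178)/4 + offset(325,265)
A=Q[265+20:265+43,325+54:325+72].reshape(-1,3)
B=P[130+60:130+92,150+46:150+72].reshape(-1,3)
for nm,X in(('sc',A),('top',B)): print(nm,len(X),X.min(0),X.max(0))
print(np.round(Q[284:312:2,376:400:3].reshape(-1,8,3)[:,:,2],3))
print(np.round(P[190:220:2,194:226:3,2],3))
np.savez('cup.npz',A=A,B=B)
E
```

```text
edge dir [-0.89356401 -0.4489358   0.        ]
edge dir [-0.8902076  -0.45555508  0.        ]
sc 414 [ 0.42691854  0.08611858 -0.00421924] [0.59235052 0.22554893 0.19221297]
top 832 [ 0.42852877 -0.0192665   0.01188932] [0.62533321 0.26259223 1.18926012]
[[ 0.001  0.002  0.173  0.173  0.17   0.172  0.172  0.002]
 [ 0.003  0.002  0.169  0.188  0.188  0.186  0.189  0.177]
 [-0.002  0.002  0.165  0.184  0.185  0.184  0.177  0.177]
 [ 0.001  0.17   0.162  0.177  0.183  0.18   0.164 -0.001]
 [-0.001  0.165  0.159  0.176  0.177  0.175  0.166  0.001]
 [-0.003  0.162  0.155  0.164  0.176  0.174  0.161  0.002]
 [-0.002  0.156  0.165  0.169  0.169  0.163  0.156  0.003]
 [-0.001  0.148  0.162  0.167  0.165  0.16   0.152 -0.001]
 [ 0.     0.145  0.159  0.166  0.162  0.148  0.152 -0.001]
 [ 0.002  0.141  0.159  0.161  0.16   0.145  0.152 -0.005]
 [ 0.001  0.137  0.155  0.157  0.157  0.139 -0.    -0.001]
 [ 0.     0.149  0.15   0.157  0.152  0.14  -0.001  0.001]
 [-0.003  0.15   0.155  0.151  0.149  0.145 -0.002 -0.   ]
 [-0.002  0.145  0.149  0.15   0.149  0.144  0.001  0.002]]
[[0.137 0.135 0.13
[... 317 characters left out ...]
75 0.05 ]
 [0.123 0.122 0.149 0.166 0.16  0.155 0.141 0.114 0.111 0.052 0.037]
 [0.122 0.122 0.151 0.163 0.171 0.161 0.142 0.111 0.05  0.036 0.02 ]
 [0.122 0.12  0.148 0.17  0.182 0.176 0.146 0.107 0.034 0.019 0.019]
 [0.122 0.114 0.143 0.185 0.169 0.165 0.137 0.171 0.025 0.015 0.019]
 [0.047 0.114 0.144 0.168 0.163 0.161 0.146 0.165 0.014 0.016 0.02 ]
 [0.045 0.047 0.154 0.144 0.161 0.145 0.15  0.169 0.02  0.02  0.015]
 [0.049 0.046 0.171 0.153 0.151 0.15  0.159 0.171 0.018 0.018 0.021]
 [0.051 0.042 0.181 0.164 0.159 0.158 0.164 0.019 0.019 0.015 0.017]
 [0.016 0.029 0.018 0.178 0.168 0.17  0.169 0.016 0.014 0.022 0.016]
 [0.015 0.019 0.019 0.018 0.176 0.171 0.015 0.021 0.016 0.018 0.016]]
```

```bash
python3 - <<'E'
from h import *
from scipy.optimize import least_squares
a=np.load('top0.npz');b=np.load('scene0.npz')
P=cloud('top',a['d']);Q=cloud('scene',b['d'])
h=np.array([-.892,-.452,0]);h/=np.linalg.norm(h)
z=np.sin(np.radians(35))*h+np.cos(np.radians(35))*np.array([0,0,1])
s=np.cross([0,0,1.],h); y=np.cross(z,s)
def dec(X,c): d=X-c; return d@s,d@y,d@z
c0=np.array([.565,.2,.16])
A=Q[280:325,370:402].reshape(-1,3); pa=dec(A,c0)
r=np.hypot(pa[0],pa[1]); A=A[(r<.045)]
B=P[185:222,190:228].reshape(-1,3); pb=dec(B,c0); B=B[np.hypot(pb[0],pb[1])<.045]
c=c0.copy()
X=A
for k in range(6):
    p=dec(X,c); m=(np.abs(p[2])<.02)&(np.hypot(p[0],p[1])>.011)&(np.hypot(p[0],p[1])<.028)
    f=lambda q:(np.hypot(p[0][m]-q[0],p[1][m]-q[1])-.0175)
    q=least_squares(f,[0,0],loss='soft_l1',f_scale=.002).x
    c=c+s*q[0]+y*q[1]
    p=dec(X,c); 
    print(k,c,m.sum(),np.std(f(q)))
    # axial: print radius profile
    if k in(2,5):
        for t in np.arange(-.07,.04,.004):
            mm=(p[2]>=t)&(p[2]<t+.004)
            rr=np.hypot(p[0][mm],p[1][mm]);
            print('%.3f n%d %s side %s'%(t,mm.sum(),np.round(np.percentile(rr,[10,50,90]),4) if mm.sum() else '', np.round([p[0][mm].min(),p[0][mm].max()],4) if mm.sum() else ''))
        
p=dec(B,c)
for t in np.arange(-.07,.04,.004):
    mm=(p[2]>=t)&(p[2]<t+.004)
    if mm.sum(): print('T %.3f n%d s %s y %s'%(t,mm.sum(),np.round(np.percentile(p[0][mm],[5,95]),4),np.round(np.percentile(p[1][mm],[5,95]),4)))
E
```

```text
0 [0.56403822 0.20204821 0.16004753] 280 0.00244745960101378
1 [0.56341295 0.20310276 0.15999076] 308 0.00241925944922393
2 [0.56312304 0.20364287 0.15998062] 321 0.002413285615713205
-0.070 n1 [0.0241 0.0241 0.0241] side [0.0213 0.0213]
-0.066 n0  side 
-0.062 n0  side 
-0.058 n6 [0.0351 0.0366 0.0387] side [0.0063 0.0142]
-0.054 n129 [0.0169 0.0244 0.0353] side [-0.0327  0.024 ]
-0.050 n34 [0.0169 0.0193 0.0257] side [-0.0224  0.0079]
-0.046 n21 [0.0142 0.0179 0.0204] side [-0.0119  0.0061]
-0.042 n18 [0.0154 0.0182 0.0216] side [-0.0129  0.0064]
-0.038 n24 [0.0176 0.0208 0.0225] side [-0.0155  0.0096]
-0.034 n27 [0.0175 0.0209 0.0234] side [-0.0155  0.0109]
-0.030 n27 [0.019  0.0208 0.0233] side [-0.016   0.0116]
-0.026 n54 [0.0128 0.0191 0.024 ] side [-0.0183  0.0142]
-0.022 n37 [0.0124 0.015  0.0189] side [-0.0178  0.015 ]
-0.018 n32 [0.0128 0.0158 0.0178] side [-0.0172  0.0149]
-0.014 n37 [0.0122 0.0155 0.0182] side [-0.0179  0.0142]
-0.010 n32 [0.0123 0.0153 0.0202] side [-0.0177  0.0148]
-0.006 n37 [0.0122 0.0151 0.0182] side [-0.0182  0.0149]
-0.002 n49 [0.0071 0.0136 0.018 
[... 2345 characters left out ...]
y [-0.0022  0.0208]
T -0.022 n71 s [-0.0142  0.0143] y [-0.0047  0.0205]
T -0.018 n16 s [-0.01    0.0132] y [-0.008   0.0182]
T -0.014 n17 s [-0.0124  0.0155] y [-0.0093  0.0157]
T -0.010 n25 s [-0.0145  0.0143] y [-0.0097  0.0163]
T -0.006 n23 s [-0.0144  0.0095] y [-0.0103  0.0155]
T -0.002 n27 s [-0.0118  0.0101] y [-0.0095  0.0149]
T 0.002 n46 s [-0.0105  0.0103] y [-0.0094  0.0152]
T 0.006 n17 s [-0.0148  0.0143] y [-0.0103  0.0155]
T 0.010 n13 s [-0.0151  0.0128] y [-0.01    0.0077]
T 0.014 n21 s [-0.0142  0.0121] y [-0.0101  0.0178]
T 0.018 n24 s [-0.0147  0.0131] y [-0.0108  0.0176]
T 0.022 n14 s [-0.0154  0.0099] y [-0.0094  0.0172]
T 0.026 n2 s [-0.0064  0.0026] y [-0.0083 -0.0065]
```

```bash
cat >> h.py <<'E'
from scipy.spatial.transform import Rotation as Ro
def cur():
    o=sensors.get_obs(); q=o['tcp_rot']; return o,np.array(o['position']),Ro.from_quat([q[1],q[2],q[3],q[0]])
C=np.array([.5627,.2044,.160])
hh=np.array([-.892,-.452,0]);hh/=np.linalg.norm(hh)
ZC=np.sin(np.radians(35))*hh+np.cos(np.radians(35))*np.array([0,0,1])
_y=-np.cos(np.radians(35))*hh+np.sin(np.radians(35))*np.array([0,0,1])
def mk(z,y): 
    z=np.array(z,float);y=np.array(y,float); y=y-z*(y@z)/(z@z); z/=np.linalg.norm(z);y/=np.linalg.norm(y)
    return Ro.from_matrix(np.c_[np.cross(y,z),y,z])
RC=mk(-ZC,_y)
def rel(p,R):
    o,p0,R0=cur()
    d=R0.inv().apply(np.array(p)-p0)/.1; w=(R0.inv()*R).as_rotvec()/np.pi
    print('t',round(o['clock'],2),'pos',p0.round(4),'q',o['joint_pos'].round(3),'F',o['ft_force'].round(2),'w',round(o['gripper_width'],4))
    print('REL',np.round(np.r_[d,w],3).tolist()); return d,w
E
python3 -c "
from h import *
rel(C+ZC*.09,RC); print(C+ZC*.09)"
```

```text
t 0.1 pos [ 0.1347 -0.5068  0.2305] q [-1.311  0.261 -0.139  1.173 -0.     1.571] F [ 0.49 -0.22  0.4 ] w 0.0854
REL [5.458, -5.667, -0.022, -0.14, 0.172, -0.547]
[0.51665255 0.18106654 0.23372368]
```

>>> {"fn": "drive_tool", "kwargs": {
  "increments": [
    [0.2,-0.2,-0.05,-0.006,0.008,-0.025],
    [0.4,-0.42,-0.1,-0.012,0.016,-0.05],
    [0.6,-0.62,-0.1,-0.02,0.024,-0.075],
    [0.8,-0.83,-0.1,-0.025,0.03,-0.1],
    [0.96,-1,-0.1,-0.03,0.036,-0.12]
  ]
}}

```text
clock: 0.52
position: [0.2021, -0.3832, 0.2403]
tcp_rot: [0.038, 0.947, 0.314, 0.062]
ft_force: [0.0, 0.7, -0.1]
gripper_width: 0.0855
```

```bash
python3 -c "
from h import *
rel(C+ZC*.09,RC)"
```

```text
t 0.52 pos [ 0.2021 -0.3832  0.2403] q [-1.173  0.033 -0.402  1.051  0.119  1.332] F [ 0.02  0.72 -0.1 ] w 0.0855
REL [5.877, -2.663, 0.329, -0.111, 0.134, -0.426]
```

>>> {"fn": "drive_tool", "kwargs": {
  "increments": [
    [1,-0.45,0.05,-0.03,0.035,-0.11],
    [1,-0.45,0.05,-0.03,0.035,-0.11],
    [1,-0.45,0.05,-0.03,0.035,-0.11],
    [1,-0.45,0.05,-0.03,0.035,-0.11]
  ]
}}

```text
clock: 0.85
position: [0.255, -0.2817, 0.2385]
tcp_rot: [0.073, 0.869, 0.473, 0.123]
ft_force: [-0.7, 0.7, -1.4]
gripper_width: 0.0857
```

```bash
python3 -c "
from h import *
rel(C+ZC*.09,RC)"
```

```text
t 0.85 pos [ 0.255  -0.2817  0.2385] q [-1.037 -0.122 -0.579  0.955  0.24   1.127] F [-0.69  0.73 -1.37] w 0.0857
REL [5.249, -0.411, 0.733, -0.081, 0.098, -0.314]
```

>>> {"fn": "drive_tool", "kwargs": {
  "increments": [
    [1,-0.08,0.13,-0.02,0.025,-0.08],
    [1,-0.08,0.13,-0.02,0.025,-0.08],
    [1,-0.08,0.13,-0.02,0.025,-0.08],
    [1,-0.08,0.13,-0.02,0.025,-0.08]
  ]
}}

```text
clock: 1.18
position: [0.3041, -0.1901, 0.2376]
tcp_rot: [0.095, 0.794, 0.578, 0.162]
ft_force: [-0.3, -0.1, -0.0]
gripper_width: 0.0857
```

```bash
python3 -c "
from h import *
rel(C+ZC*.09,RC)"
```

```text
t 1.18 pos [ 0.3041 -0.1901  0.2376] q [-0.824 -0.224 -0.687  0.872  0.298  1.094] F [-0.29 -0.13 -0.02] w 0.0857
REL [4.11, 0.711, 0.95, -0.062, 0.071, -0.234]
```

>>> {"fn": "drive_tool", "kwargs": {
  "increments": [
    [1,0.17,0.22,-0.015,0.018,-0.06],
    [1,0.17,0.22,-0.015,0.018,-0.06],
    [1,0.17,0.22,-0.015,0.018,-0.06],
    [1,0.17,0.22,-0.015,0.018,-0.06]
  ]
}}

```text
clock: 1.52
position: [0.356, -0.097, 0.2376]
tcp_rot: [0.112, 0.727, 0.651, 0.189]
ft_force: [0.2, 0.0, -0.2]
gripper_width: 0.0854
```

```bash
python3 -c "
from h import *
rel(C+ZC*.09,RC)"
```

```text
t 1.52 pos [ 0.356  -0.097   0.2376] q [-0.509 -0.283 -0.756  0.751  0.281  1.222] F [ 0.16  0.03 -0.18] w 0.0854
REL [2.874, 1.08, 0.941, -0.046, 0.052, -0.172]
```

>>> {"fn": "drive_tool", "kwargs": {
  "increments": [
    [1,0.37,0.32,-0.015,0.018,-0.06],
    [1,0.37,0.32,-0.015,0.018,-0.06],
    [1,0.37,0.32,-0.015,0.018,-0.06],
    [1,0.37,0.32,-0.015,0.018,-0.06]
  ]
}}

```text
clock: 1.85
position: [0.4132, 0.0036, 0.2374]
tcp_rot: [0.127, 0.651, 0.717, 0.215]
ft_force: [0.3, -0.3, -0.1]
gripper_width: 0.0854
```

```bash
python3 -c "
from h import *
rel(C+ZC*.09,RC)"
```

```text
t 1.85 pos [0.4132 0.0036 0.2374] q [-0.157 -0.268 -0.787  0.591  0.214  1.368] F [ 0.34 -0.27 -0.15] w 0.0854
REL [1.626, 0.998, 0.762, -0.031, 0.032, -0.11]
```

>>> {"fn": "drive_tool", "kwargs": {
  "increments": [
    [1,0.61,0.46,-0.02,0.022,-0.08],
    [1,0.61,0.46,-0.02,0.022,-0.08],
    [1,0.61,0.46,-0.02,0.022,-0.08],
    [1,0.61,0.46,-0.02,0.022,-0.08]
  ]
}}

```text
clock: 2.18
position: [0.4793, 0.1158, 0.2368]
tcp_rot: [0.149, 0.542, 0.791, 0.243]
ft_force: [-0.2, -0.2, 0.3]
gripper_width: 0.0852
```

```bash
python3 -c "
from h import *
rel(C+ZC*.09,RC)"
```

```text
t 2.18 pos [0.4793 0.1158 0.2368] q [ 0.138 -0.165 -0.772  0.404  0.153  1.383] F [-0.15 -0.24  0.29] w 0.0852
REL [0.468, 0.468, 0.357, -0.01, 0.009, -0.029]
```

>>> {"fn": "drive_tool", "kwargs": {
  "increments": [
    [0.468,0.468,0.357,-0.01,0.009,-0.029],
    [0.468,0.468,0.357,-0.01,0.009,-0.029],
    [0.468,0.468,0.357,-0.01,0.009,-0.029],
    [0.468,0.468,0.357,-0.01,0.009,-0.029]
  ]
}}

```text
clock: 2.52
position: [0.5178, 0.1808, 0.2333]
tcp_rot: [0.157, 0.499, 0.813, 0.255]
ft_force: [0.1, -1.5, 0.8]
gripper_width: 0.0853
```

```bash
python3 - <<'E'
from h import *
rel(C+ZC*.09,RC)
rel(C-ZC*.01,RC)
for n in("scene","top"):
    p,d=cams.capture(n); np.savez(f"{n}1.npz",p=p,d=d)
    for X,col in((C,(0,255,0)),(C+ZC*.023,(255,0,0)),(C-ZC*.023,(255,0,0))):
        u,v=proj(n,X)[0]; print(n,u,v)
    u,v=proj(n,C)[0].astype(int)
    q=p[v-50:v+50,u-60:u+60].copy(); q=cv2.resize(q,None,fx=5,fy=5,interpolation=cv2.INTER_CUBIC)
    for X in(C+ZC*.023,C,C-ZC*.023): 
        uu=(proj(n,X)[0]-[u-60,v-50]+.5)*5; cv2.circle(q,tuple(uu.astype(int)),4,(0,255,0),-1)
    cv2.imwrite(f'pics/{n}1z.png',q[:,:,::-1])
E
```

```text
t 2.52 pos [0.5178 0.1808 0.2333] q [ 0.27  -0.076 -0.734  0.313  0.113  1.407] F [ 0.13 -1.48  0.77] w 0.0853
REL [0.007, -0.005, -0.008, -0.001, 0.0, 0.0]
t 2.52 pos [0.5178 0.1808 0.2333] q [ 0.27  -0.076 -0.734  0.313  0.113  1.407] F [ 0.13 -1.48  0.77] w 0.0853
REL [0.008, -0.003, 0.992, -0.001, 0.0, 0.0]
scene 386.82296208699506 294.3900496530134
scene 389.15536920350326 283.1563403389114
scene 384.50513765140596 305.55352354496006
top 207.16501364173567 208.8562638912845
top 208.11622173720775 213.397989911161
top 206.24916813998664 204.48338337725124
```

View pics/scene1z.png

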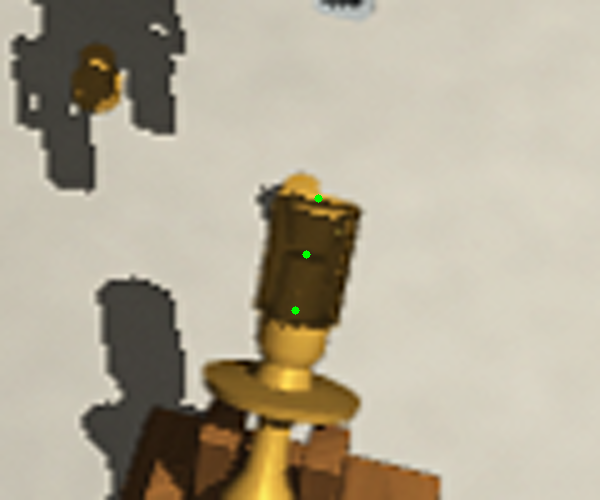

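View pics/top1z.png

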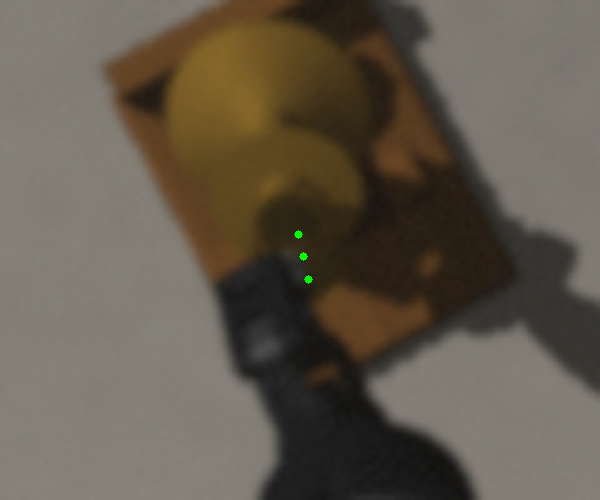

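The axis markers lie on the cup in the scene view (its mid is at zoom (306,254)), and the open gripper sits coaxially above it. I'm advancing.

>>> {"fn": "drive_tool", "kwargs": {
  "increments": [
    [0.005,0,0.33,0,0,0],
    [0.008,0,0.66,0,0,0],
    [0.008,-0.003,0.9,0,0,0],
    [0.008,-0.003,0.99,0,0,0],
    [0.008,-0.003,0.99,0,0,0]
  ]
}}

```text
clock: 3.03
position: [0.5654, 0.2033, 0.1488]
tcp_rot: [0.156, 0.502, 0.812, 0.253]
ft_force: [-0.4, -0.2, 0.0]
gripper_width: 0.0852
```

```bash
python3 - <<'E'
from h import *
rel(C-ZC*.01,RC)
for n in("scene",):
    p,d=cams.capture(n)
    u,v=proj(n,C)[0].astype(int)
    q=p[v-50:v+50,u-60:u+60].copy(); q=cv2.resize(q,None,fx=5,fy=5,interpolation=cv2.INTER_CUBIC)
    cv2.imwrite(f'pics/{n}2z.png',q[:,:,::-1])
E
```

```text
t 3.03 pos [0.5654 0.2033 0.1488] q [ 0.294  0.123 -0.791  0.061  0.097  1.43 ] F [-0.37 -0.25  0.01] w 0.0852
REL [0.022, 0.049, -0.003, -0.002, 0.001, -0.001]
```

View pics/scene2z.png

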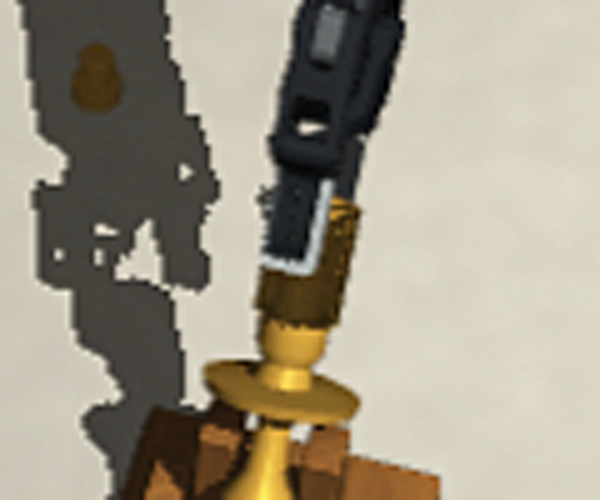

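>>> {"fn": "drive_tool", "kwargs": {
  "increments": [
    [0.022,0.049,0,0,0,0],
    [0.022,0.049,0,0,0,0],
    [0.022,0.049,0,0,0,0]
  ]
}}

```text
clock: 3.33
position: [0.5692, 0.2074, 0.1555]
tcp_rot: [0.158, 0.501, 0.812, 0.255]
ft_force: [0.4, -1.0, 0.5]
gripper_width: 0.0856
```

```bash
python3 - <<'E'
from h import *
rel(C-ZC*.01,RC)
p0,R0=cur()[1:]
for n in("scene","top"):
    p,d=cams.capture(n)
    u,v=proj(n,C)[0].astype(int)
    q=p[v-50:v+50,u-60:u+60].copy(); q=cv2.resize(q,None,fx=5,fy=5,interpolation=cv2.INTER_CUBIC)
    # predicted finger tip location on the near finger
    for X in (p0+R0.apply([0,.0427+.0145,-.013]),p0+R0.apply([0.011,.0427+.0145,-.013]),p0+R0.apply([-0.011,.0427+.0145,-.013])):
        uu=(proj(n,X)[0]-[u-60,v-50]+.5)*5; cv2.circle(q,tuple(uu.astype(int)),4,(255,0,0),-1)
    cv2.imwrite(f'pics/{n}3z.png',q[:,:,::-1])
E
```

```text
t 3.33 pos [0.5692 0.2074 0.1555] q [ 0.3    0.119 -0.777  0.072  0.093  1.435] F [ 0.43 -0.98  0.52] w 0.0856
REL [0.003, -0.033, 0.022, -0.001, 0.001, -0.001]
```

View pics/scene3z.png

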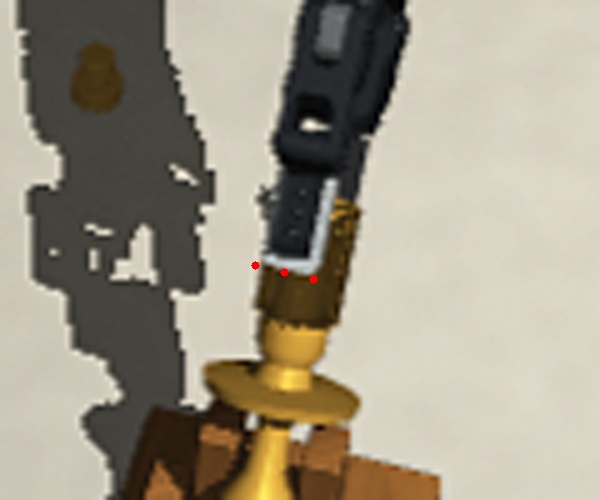

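View pics/top3z.png

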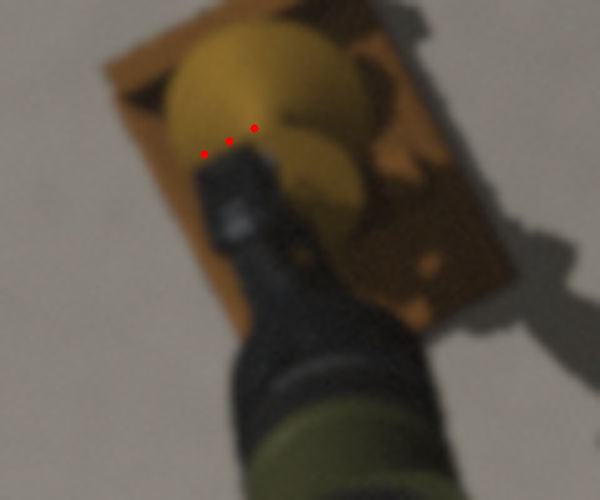

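>>> {"fn": "drive_tool", "kwargs": {
  "increments": [
    [0,-0.03,0.02,0,0,0],
    [0,-0.03,0.02,0,0,0],
    [0,-0.03,0.02,0,0,0],
    [0,-0.03,0.02,0,0,0]
  ]
}}

```text
clock: 3.77
position: [0.5672, 0.2068, 0.1511]
tcp_rot: [0.157, 0.501, 0.812, 0.254]
ft_force: [-0.2, -0.1, -0.2]
gripper_width: 0.0854
```

```bash
python3 - <<'E'
from h import *
rel(C-ZC*.01,RC); print(cur()[0]['dq'])
E
```

```text
t 3.77 pos [0.5672 0.2068 0.1511] q [ 0.3    0.123 -0.786  0.061  0.093  1.435] F [-0.16 -0.12 -0.22] w 0.0854
REL [-0.001, 0.009, -0.002, -0.001, 0.001, -0.001]
[-0.00031249  0.0028326   0.0036428  -0.00159807 -0.00020581 -0.00165073]
```

>>> {"fn": "drive_tool", "kwargs": {
  "increments": [
    [0,0.008,0,0,0,0],
    [0,0.008,0,0,0,0],
    [0,0.008,0,0,0,0],
    [0,0.008,0,0,0,0],
    [0,0.008,0,0,0,0]
  ],
  "claw": 0,
  "squeeze": 40
}}

```text
clock: 4.18
position: [0.5721, 0.2091, 0.1563]
tcp_rot: [0.16, 0.5, 0.811, 0.259]
ft_force: [2.5, 2.6, 5.7]
gripper_width: 0.0332
```

```bash
python3 - <<'E'
from h import *
rel(C-ZC*.01,RC); o,p,R=cur(); print('tool F',R.inv().apply(o['ft_force']),R.inv().apply(o['ft_torque']))
E
```

```text
t 4.18 pos [0.5721 0.2091 0.1563] q [ 0.301  0.121 -0.779  0.059  0.095  1.435] F [2.55 2.56 5.75] w 0.0332
REL [0.001, -0.065, 0.009, 0.002, 0.001, -0.001]
tool F [ 1.1401322   6.12269253 -2.6988965 ] [-0.88313817  0.1878224  -0.01682528]
```

>>> {"fn": "drive_tool", "kwargs": {
  "increments": [
    [0,0,0,0,0,0],
    [0,0,0,0,0,0],
    [0,0,0,0,0,0]
  ],
  "squeeze": 70
}}

```text
clock: 4.43
position: [0.5722, 0.2091, 0.1565]
tcp_rot: [0.16, 0.5, 0.811, 0.259]
ft_force: [-2.1, -0.1, 3.2]
gripper_width: 0.0329
```

```bash
cat >> h.py <<'E'
def st():
    o,p,R=cur(); print('t %.2f'%o['clock'],'rel to C along s,y,z',np.round([(p-C)@np.cross([0,0,1],hh),(p-C)@_y,(p-C)@ZC],4),'toolF',R.inv().apply(o['ft_force']).round(2),'M',R.inv().apply(o['ft_torque']).round(2),'w',round(o['gripper_width'],4),'rot',((RC.inv()*R).as_rotvec()*180/np.pi).round(1),'j6',o['joint_pos'][5].round(2))
def zoom(n,name,X=C,r=(60,50),k=5):
    p,d=cams.capture(n); u,v=proj(n,X)[0].astype(int)
    u=min(max(u,r[0]),640-r[0]);v=min(max(v,r[1]),480-r[1])
    q=cv2.resize(p[v-r[1]:v+r[1],u-r[0]:u+r[0]],None,fx=k,fy=k,interpolation=cv2.INTER_CUBIC); cv2.imwrite(name,q[:,:,::-1]); print(name,'origin',u-r[0],v-r[1]); return p,d
E
python3 - <<'E'
from h import *
st(); zoom('scene','pics/s4.png')
E
```

```text
t 4.43 rel to C along s,y,z [ 0.0001  0.0067 -0.0089] toolF [ 0.83  0.29 -3.69] M [ 0.55  0.03 -0.04] w 0.0329 rot [-0.4 -0.2  0.1] j6 1.44
pics/s4.png origin 326 244
```

View pics/s4.png

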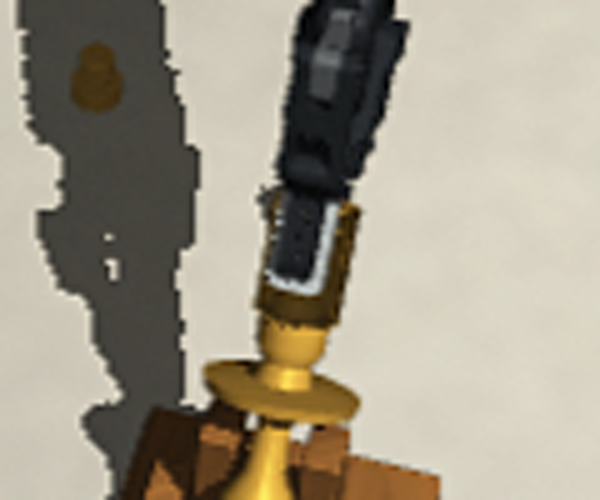

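The fingers hold the barrel squarely; the finger tip is at about (296,286) on the cup axis. Next is a gentle twist and pull.

>>> {"fn": "drive_tool", "kwargs": {
  "increments": [
    [0,0,-0.01,0,0,0.04],
    [0,0,-0.02,0,0,0.08],
    [0,0,-0.03,0,0,0.12],
    [0,0,-0.04,0,0,0.16],
    [0,0,-0.04,0,0,0.2]
  ],
  "squeeze": 80
}}

```text
clock: 4.9
position: [0.57, 0.2083, 0.1586]
tcp_rot: [0.072, 0.727, 0.616, 0.295]
ft_force: [7.3, 3.3, -8.2]
gripper_width: 0.0328
```

```bash
python3 - <<'E'
from h import *
st()
E
```

```text
t 4.90 rel to C along s,y,z [-0.0002  0.006  -0.0059] toolF [ 0.81  1.64 11.29] M [ 0.22 -0.17 -0.36] w 0.0328 rot [-0.4 -0.  36.2] j6 2.06
```

>>> {"fn": "drive_tool", "kwargs": {
  "increments": [
    [0,0,-0.015,0,0,-0.04],
    [0,0,-0.015,0,0,-0.08],
    [0,0,-0.015,0,0,-0.12],
    [0,0,-0.015,0,0,-0.16],
    [0,0,-0.015,0,0,-0.2]
  ]
}}

```text
clock: 5.32
position: [0.5702, 0.2081, 0.1595]
tcp_rot: [0.16, 0.5, 0.811, 0.258]
ft_force: [7.5, 2.9, -5.8]
gripper_width: 0.0328
```

```bash
python3 - <<'E'
from h import *
st()
E
```

```text
t 5.32 rel to C along s,y,z [ 0.0001  0.0065 -0.0052] toolF [-0.79  3.12  9.37] M [-0.1  -0.16  0.36] w 0.0328 rot [-0.4 -0.1  0.1] j6 1.43
```

>>> {"fn": "drive_tool", "kwargs": {
  "increments": [
    [0,0,-0.02,0,0,-0.04],
    [0,0,-0.02,0,0,-0.08],
    [0,0,-0.025,0,0,-0.12],
    [0,0,-0.03,0,0,-0.16],
    [0,0,-0.03,0,0,-0.2]
  ]
}}

```text
clock: 5.73
position: [0.5696, 0.2079, 0.1615]
tcp_rot: [0.232, 0.226, 0.926, 0.197]
ft_force: [9.0, 4.4, -8.7]
gripper_width: 0.0322
```

```bash
python3 - <<'E'
from h import *
st()
E
```

```text
t 5.73 rel to C along s,y,z [-0.      0.0072 -0.0032] toolF [-1.9   2.45 12.89] M [-0.19 -0.04  0.35] w 0.0322 rot [ -0.4  -0.2 -35.7] j6 0.81
```

>>> {"fn": "drive_tool", "kwargs": {
  "increments": [
    [0,0,-0.015,0,0,0.04],
    [0,0,-0.02,0,0,0.08],
    [0,0,-0.02,0,0,0.12],
    [0,0,-0.025,0,0,0.16],
    [0,0,-0.025,0,0,0.2]
  ]
}}

```text
clock: 6.15
position: [0.5685, 0.2073, 0.1623]
tcp_rot: [0.159, 0.502, 0.81, 0.259]
ft_force: [6.8, 3.2, -8.9]
gripper_width: 0.0328
```

>>> {"fn": "drive_tool", "kwargs": {
  "increments": [
    [0,0,-0.015,0,0,0.04],
    [0,0,-0.02,0,0,0.08],
    [0,0,-0.02,0,0,0.12],
    [0,0,-0.025,0,0,0.16],
    [0,0,-0.025,0,0,0.2]
  ]
}}

```text
clock: 6.57
position: [0.5672, 0.2068, 0.1629]
tcp_rot: [0.071, 0.727, 0.617, 0.294]
ft_force: [6.9, 3.7, -8.7]
gripper_width: 0.0325
```

```bash
python3 - <<'E'
from h import *
st()
E
```

```text
t 6.57 rel to C along s,y,z [-0.0001  0.0059 -0.0005] toolF [ 0.98  0.95 11.62] M [ 0.22 -0.1  -0.3 ] w 0.0325 rot [-0.3 -0.  36.2] j6 2.06
```

>>> {"fn": "drive_tool", "kwargs": {
  "increments": [
    [0,0,-0.015,0,0,-0.04],
    [0,0,-0.02,0,0,-0.08],
    [0,0,-0.02,0,0,-0.12],
    [0,0,-0.025,0,0,-0.16],
    [0,0,-0.025,0,0,-0.2]
  ]
}}

```text
clock: 6.98
position: [0.567, 0.2064, 0.1645]
tcp_rot: [0.159, 0.499, 0.812, 0.258]
ft_force: [8.3, 3.4, -8.5]
gripper_width: 0.0327
```

>>> {"fn": "drive_tool", "kwargs": {
  "increments": [
    [0,0,-0.015,0,0,-0.04],
    [0,0,-0.02,0,0,-0.08],
    [0,0,-0.02,0,0,-0.12],
    [0,0,-0.025,0,0,-0.16],
    [0,0,-0.025,0,0,-0.2]
  ]
}}

```text
clock: 7.4
position: [0.5668, 0.2064, 0.1662]
tcp_rot: [0.231, 0.226, 0.926, 0.197]
ft_force: [8.8, 4.8, -7.7]
gripper_width: 0.0325
```

```bash
python3 - <<'E'
from h import *
st()
E
```

```text
t 7.40 rel to C along s,y,z [0.0001 0.0074 0.0025] toolF [-1.91  3.25 12.08] M [-0.23 -0.04  0.34] w 0.0325 rot [ -0.3  -0.2 -35.8] j6 0.81
```

Creep is about 8.4 mm so far, at about 12 N.

>>> {"fn": "drive_tool", "kwargs": {
  "increments": [
    [0,0,-0.015,0,0,0.04],
    [0,0,-0.02,0,0,0.08],
    [0,0,-0.02,0,0,0.12],
    [0,0,-0.025,0,0,0.16],
    [0,0,-0.025,0,0,0.2]
  ]
}}

```text
clock: 7.82
position: [0.5658, 0.2059, 0.1671]
tcp_rot: [0.158, 0.502, 0.81, 0.258]
ft_force: [7.5, 3.9, -8.4]
gripper_width: 0.0324
```

>>> {"fn": "drive_tool", "kwargs": {
  "increments": [
    [0,0,-0.015,0,0,0.04],
    [0,0,-0.02,0,0,0.08],
    [0,0,-0.02,0,0,0.12],
    [0,0,-0.02,0,0,0.16],
    [0,0,-0.02,0,0,0.2]
  ]
}}

```text
clock: 8.23
position: [0.5638, 0.205, 0.1672]
tcp_rot: [0.07, 0.727, 0.617, 0.293]
ft_force: [0.4, -0.1, -0.2]
gripper_width: 0.0323
```

```bash
python3 - <<'E'
from h import *
st()
E
```

```text
t 8.23 rel to C along s,y,z [-0.0001  0.0052  0.0052] toolF [-0.09  0.29  0.32] M [ 0.52 -0.42 -0.03] w 0.0323 rot [-0.1 -0.  36.3] j6 2.06
```

>>> {"fn": "drive_tool", "kwargs": {
  "increments": [
    [0,0,-0.1,0,0,0],
    [0,0,-0.35,0,0,0],
    [0,0,-0.6,0,0,0],
    [0,0,-0.7,0,0,0],
    [0,0,-0.7,0,0,0]
  ]
}}

```text
clock: 8.65
position: [0.5277, 0.1865, 0.2271]
tcp_rot: [0.072, 0.726, 0.617, 0.294]
ft_force: [0.2, -0.4, -1.7]
gripper_width: 0.0325
```

```bash
python3 - <<'E'
from h import *
st(); o=cur()[0]; print(o['position'],o['ft_force'])
p,d=zoom('scene','pics/s5.png',C+ZC*.07,(80,60)); Q=cloud('scene',d); np.savez('s5.npz',p=p,d=d)
E
```

```text
t 8.65 rel to C along s,y,z [0.0001 0.0062 0.0775] toolF [-0.95 -0.49  1.4 ] M [ 0.6  -0.4  -0.06] w 0.0325 rot [-0.3 -0.  36.1] j6 2.04
[0.52765193 0.18654128 0.22707288] [ 0.24429395 -0.41980762 -1.69783639]
pics/s5.png origin 313 199
```

View pics/s5.png

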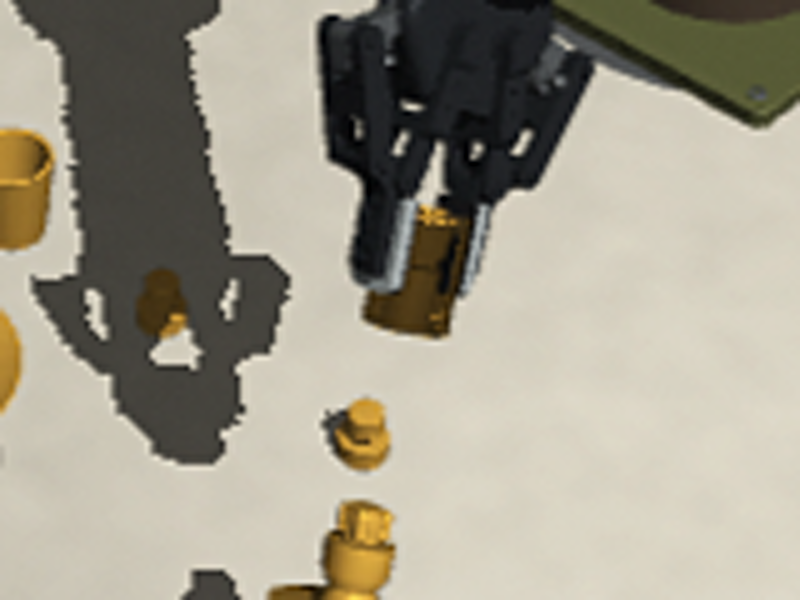

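The cup is off. The scene view shows it in the jaws at zoom (415,270), with the bare spigot at (365,520). Next I measure the dish and plate, using the earlier unobstructed images.

```bash
python3 - <<'E'
from h import *
a=np.load('top0.npz');b=np.load('scene0.npz')
def yel(p): 
    h=cv2.cvtColor(p,cv2.COLOR_RGB2HSV); return cv2.inRange(h,(12,130,60),(32,255,255))
for n,D,box in(('top',a,(285,155,355,220)),('scene',b,(260,248,322,298))):
    m=np.zeros((480,640),np.uint8); x0,y0,x1,y1=box; m[y0:y1,x0:x1]=yel(D['p'])[y0:y1,x0:x1]
    cs,_=cv2.findContours(m,cv2.RETR_EXTERNAL,cv2.CHAIN_APPROX_NONE); c=max(cs,key=cv2.contourArea)
    e=cv2.fitEllipse(cv2.convexHull(c)); print(n,e,onplane(n,*e[0],.100))
    P=cloud(n,D['d'])[m>0]; ctr=onplane(n,*e[0],.1)[:2]; r=np.hypot(*(P[:,:2]-ctr).T)
    for lo,hi in((0,.03),(.04,.05),(.055,.062)): print(lo,np.median(P[(r>=lo)&(r<hi),2]))
# plate
for n,D,pts in(('top',a,((398,160),(445,158),(448,205),(400,207))),('scene',b,((194,226),(227,208),(257,222),(224,246)))):
    m=np.zeros((480,640),np.uint8); cv2.fillPoly(m,[np.array(pts)],255)
    P=cloud(n,D['d'])[m>0]; print(n,'plate z',np.median(P[:,2]), [onplane(n,u,v,.095).round(3).tolist() for u,v in pts])
# vicinity weights using scene mask centroid
for n,D,z in(('top',a,.022),):
  m=yel(D['p'])
  k,l,s,c=cv2.connectedComponentsWithStats(m)
  for i in range(1,k):
    if 20<s[i,4]<600 and 240<c[i][1]<300 : print(n,s[i],c[i],onplane(n,*c[i],z))
m=yel(b['p']);k,l,s,c=cv2.connectedComponentsWithStats(m)
for i in range(1,k):
    if 20<s[i,4]<600 and 200<c[i][1]<300 : print('sc',s[i],c[i],onplane('scene',*c[i],.014))
z=cv2.resize(a['p'][245:295,250:430],None,fx=4,fy=4,interpolation=cv2.INTER_CUBIC);cv2.imwrite('pics/row.png',np.clip(z[:,:,::-1]*1.5,0,255).astype(np.uint8))
E
```

```text
top ((319.02392578125, 187.2217254638672), (52.12442398071289, 53.83481979370117), 109.87149810791016) [ 0.61287884 -0.0282447   0.1       ]
0 0.09279789683831444
0.04 0.09521870667875226
0.055 0.09969023498060635
scene ((290.0191650390625, 271.5921325683594), (38.2286491394043, 53.781856536865234), 86.07042694091797) [ 0.61752153 -0.02126003  0.1       ]
0 0.0917178878165952
0.04 0.09389069361297897
0.055 0.09895020731154516
top plate z 0.09335112236443467 [[0.671, -0.204, 0.095], [0.673, -0.308, 0.095], [0.568, -0.311, 0.095], [0.566, -0.205, 0.095]]
scene plate z 0.09167882851186743 [[0.675, -0.302, 0.095], [0.576, -0.301, 0.095], [0.558, -0.207, 0.095], [0.667, -0.194, 0.095]]
top [  0 251  54   5 156] [ 25.33333333 253.28846154] [0.48580835 0.65882506 0.022     ]
top [ 55 251  27  19 101] [ 72.87128713 256.78217822] [0.47523804 0.54789753 0.022     ]
top [361 258  14  17  97] [369.39175258 267.02061856] [ 0.43634242 -0.14173709  0.022     ]
top [404 262  10   9  78] [408.47435897 265.91025641] [ 0.43693045 -0.23260654  0.022     ]
top [  0 264  36  18 379] [ 13.87598945 271.14248021] [0.4448583  0.68467574 0.022     ]
top [316 265   9   9  66] [320.15151515 268.93939394] [ 0.43439662 -0.02723811  0.022     ]
top [ 77 268   5  14  32] [ 78.84375 273.96875] [0.43500074 0.53351813 0.022     ]
top [261 268   9   8  60] [265.36666667 271.45      ] [0.43136165 0.10012777 0.022     ]
top [453 272  33  28 561] [466.49910873 284.96434938] [ 0.38993148 -0.36547321  0.022     ]
sc [598 196  38  23 224] [616.16071429 206.89732143] [-0.24257723  0.36070721  0.014     ]
sc [284 216   9  12  89] [287.8988764  221.75280899] [ 0.4417478  -0.22751113  0.014     ]
sc [307 225  17  24 318] [315.         235.84591195] [ 0.42970757 -0.1364838   0.014     ]
sc [340 253  10  13 104] [344.84615385 259.36538462] [ 0.43806774 -0.02209462  0.014     ]
```

View pics/row.png

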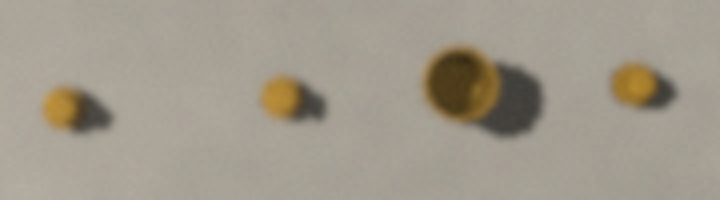

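```bash
python3 - <<'E'
from h import *
o,p0,R0=cur()
a,d=cams.capture('top')
for n,im,r in(('scene',np.load('s5.npz')['p'],(80,60)),('top',a,(60,50))):
    u,v=proj(n,p0)[0].astype(int); ox,oy=u-r[0],v-r[1]
    q=cv2.resize(im[oy:oy+2*r[1],ox:ox+2*r[0]],None,fx=5,fy=5,interpolation=cv2.INTER_CUBIC)
    if n=='top': q=np.clip(q*1.6,0,255).astype(np.uint8)
    for zz in(-.033,-.01,.013):
        ring=p0+R0.apply([[.0175*np.cos(t),.0175*np.sin(t),zz] for t in np.linspace(0,6.28,60)])
        uv=((proj(n,ring)-[ox,oy]+.5)*5).astype(int); cv2.polylines(q,[uv],True,(0,255,0),1)
    cv2.imwrite(f'pics/cal_{n}.png',q[:,:,::-1])
E
```

```text
(no output)
```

View pics/cal_scene.png

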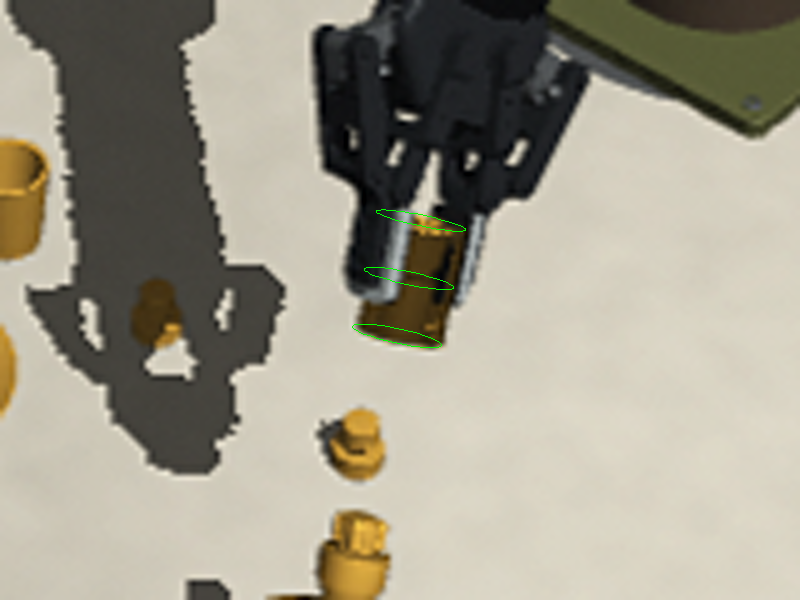

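View pics/cal_top.png

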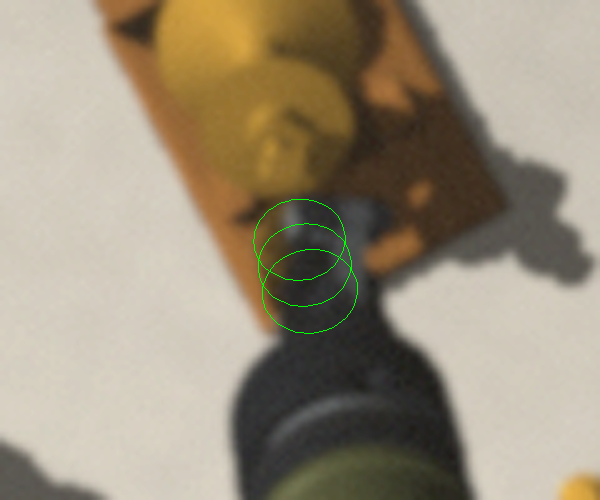

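```bash
cat >> h.py <<'E'
RV=mk([0,0,-1],[1,0,0])
DISH=np.array([.616,-.025,.092]); PLATE=np.array([.619,-.254,.092])
E
python3 - <<'E'
from h import *
rel(DISH+[0,0,.09],RV)
E
```

```text
t 8.75 pos [0.5276 0.1867 0.2247] q [ 0.278 -0.048 -0.737  0.278  0.108  2.045] F [-0.7  -0.66 -2.03] w 0.0324
REL [-2.073, 1.041, 0.255, 0.167, -0.102, -0.05]
```

>>> {"fn": "drive_tool", "kwargs": {
  "increments": [
    [-0.35,0.18,0,0.02,-0.01,-0.005],
    [-0.7,0.36,0.02,0.05,-0.03,-0.015],
    [-1,0.52,0.1,0.08,-0.05,-0.025],
    [-1,0.52,0.1,0.08,-0.05,-0.025]
  ]
}}

```text
clock: 9.08
position: [0.5773, 0.08, 0.2039]
tcp_rot: [0.039, 0.727, 0.669, 0.149]
ft_force: [1.8, 0.1, -1.7]
gripper_width: 0.0323
```

```bash
python3 - <<'E'
from h import *
rel(DISH+[0,0,.09],RV)
E
```

```text
t 9.08 pos [0.5773 0.08   0.2039] q [ 0.07   0.174 -0.381  0.731  0.124  1.741] F [ 1.75  0.11 -1.65] w 0.0323
REL [-1.047, 0.422, 0.163, 0.085, -0.05, -0.026]
```

>>> {"fn": "drive_tool", "kwargs": {
  "increments": [
    [-0.35,0.14,0.02,0.03,-0.017,-0.01],
    [-0.7,0.28,0.05,0.06,-0.034,-0.02],
    [-1,0.42,0.12,0.085,-0.05,-0.026],
    [-1,0.42,0.12,0.085,-0.05,-0.026],
    [-1,0.42,0.12,0.085,-0.05,-0.026]
  ]
}}

```text
clock: 9.5
position: [0.6163, -0.0218, 0.1817]
tcp_rot: [-0.002, 0.708, 0.707, -0.002]
ft_force: [-1.6, 0.4, -1.8]
gripper_width: 0.0328
```

```bash
python3 - <<'E'
from h import *
rel(DISH+[0,0,.09],RV)
E
```

```text
t 9.5 pos [ 0.6163 -0.0218  0.1817] q [-0.035  0.444  0.009  1.142 -0.     1.537] F [-1.57  0.4  -1.78] w 0.0328
REL [-0.032, -0.003, -0.003, -0.002, -0.0, -0.0]
```

>>> {"fn": "drive_tool", "kwargs": {
  "increments": [
    [-0.01,0,0.15,0,0,0],
    [-0.02,0,0.3,0,0,0],
    [-0.03,0,0.5,0,0,0],
    [-0.03,0,0.55,0,0,0],
    [-0.03,0,0.55,0,0,0]
  ]
}}

```text
clock: 9.92
position: [0.6134, -0.0239, 0.1251]
tcp_rot: [-0.004, 0.707, 0.707, -0.003]
ft_force: [-0.9, 0.2, -1.0]
gripper_width: 0.0328
```

```bash
python3 - <<'E'
from h import *
rel(DISH+[0,0,.014],RV)
p,d=zoom('scene','pics/s6.png',DISH+[0,0,.03],(60,50))
E
```

```text
t 9.92 pos [ 0.6134 -0.0239  0.1251] q [-0.039  0.476 -0.09   1.014  0.     1.532] F [-0.92  0.2  -1.  ] w 0.0328
REL [-0.011, 0.027, 0.191, -0.003, -0.0, -0.0]
pics/s6.png origin 228 213
```

View pics/s6.png

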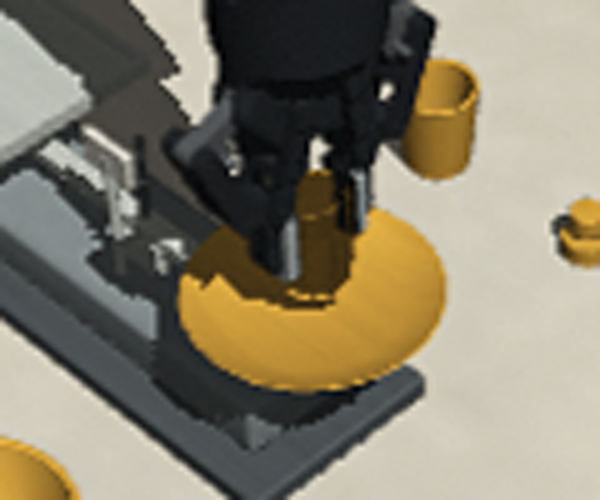

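>>> {"fn": "drive_tool", "kwargs": {
  "increments": [
    [-0.01,0.01,0.06,0,0,0],
    [-0.01,0.02,0.12,0,0,0],
    [-0.01,0.02,0.17,0,0,0],
    [-0.01,0.02,0.2,0,0,0],
    [-0.01,0.02,0.22,0,0,0]
  ]
}}

```text
clock: 10.38
position: [0.6164, -0.025, 0.1042]
tcp_rot: [-0.003, 0.707, 0.707, -0.002]
ft_force: [-0.2, 0.2, -0.7]
gripper_width: 0.0324
```

>>> {"fn": "drive_tool", "kwargs": {
  "increments": [
    [0,0,0.02,0,0,0],
    [0,0,0.03,0,0,0],
    [0,0,0.04,0,0,0],
    [0,0,0.04,0,0,0]
  ]
}}

```text
clock: 10.72
position: [0.6164, -0.025, 0.1001]
tcp_rot: [-0.003, 0.707, 0.707, -0.002]
ft_force: [-0.2, -0.1, -0.9]
gripper_width: 0.0326
```

```bash
python3 - <<'E'
from h import *
rel(DISH+[0,0,.014],RV); cur()
p,d=zoom('scene','pics/s7.png',DISH+[0,0,.03],(60,50))
E
```

```text
t 10.72 pos [ 0.6164 -0.025   0.1001] q [-0.041  0.498 -0.123  0.957  0.     1.53 ] F [-0.18 -0.06 -0.85] w 0.0326
REL [0.0, -0.004, -0.059, -0.002, -0.0, -0.0]
pics/s7.png origin 228 213
```

View pics/s7.png

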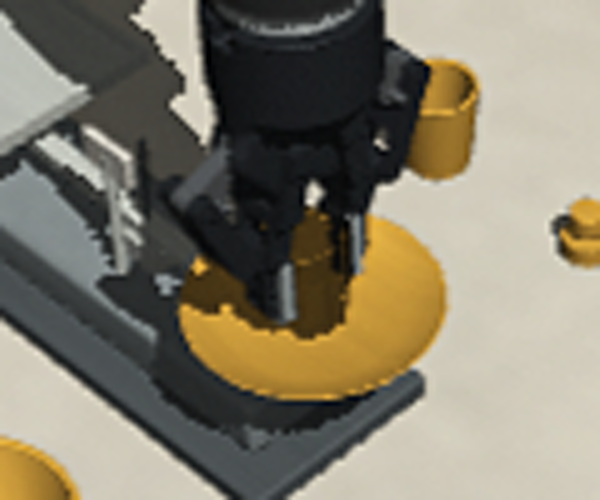

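>>> {"fn": "drive_tool", "kwargs": {
  "increments": [
    [0,0,0.015,0,0,0],
    [0,0,0.03,0,0,0],
    [0,0,0.04,0,0,0],
    [0,0,0.04,0,0,0]
  ]
}}

```text
clock: 11.1
position: [0.6165, -0.025, 0.0961]
tcp_rot: [-0.003, 0.707, 0.707, -0.002]
ft_force: [-0.0, 0.0, -0.6]
gripper_width: 0.0326
```

>>> {"fn": "drive_tool", "kwargs": {
  "increments": [
    [0,0,0,0,0,0],
    [0,0,0,0,0,0],
    [0,0,0,0,0,0],
    [0,0,0,0,0,0]
  ],
  "claw": 62,
  "squeeze": 20
}}

```text
clock: 11.43
position: [0.6167, -0.025, 0.0962]
tcp_rot: [-0.002, 0.707, 0.707, -0.002]
ft_force: [-0.5, 0.7, -0.2]
gripper_width: 0.0529
```

```bash
python3 - <<'E'
from h import *
rel(DISH+[0,0,.014],RV); cur()
p,d=zoom('scene','pics/s8.png',DISH+[0,0,.03],(60,50))
E
```

```text
t 11.43 pos [ 0.6167 -0.025   0.0962] q [-0.041  0.501 -0.128  0.948  0.     1.53 ] F [-0.52  0.68 -0.18] w 0.0529
REL [0.0, -0.007, -0.098, -0.002, -0.0, -0.0]
pics/s8.png origin 228 213
```

View pics/s8.png

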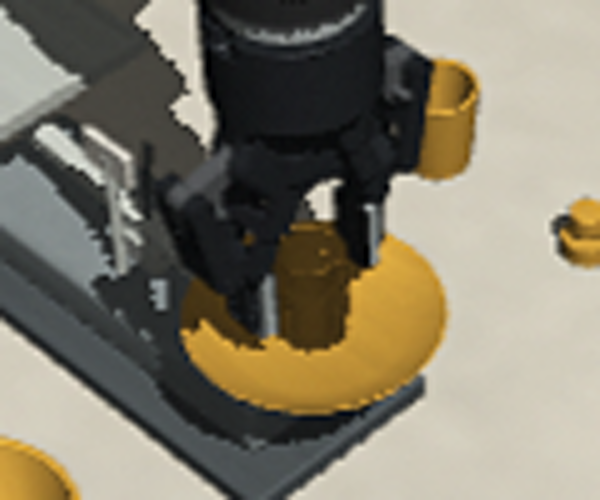

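The cup stands upright in the dish at zoom (312,290), clear of both pads. I'm rising straight up.

>>> {"fn": "drive_tool", "kwargs": {
  "increments": [
    [0,0,-0.2,0,0,0],
    [0,0,-0.5,0,0,0],
    [0,0,-0.9,0,0,0],
    [0,0,-1,0,0,0],
    [0,0,-1,0,0,0]
  ]
}}

```text
clock: 11.9
position: [0.6202, -0.0252, 0.2008]
tcp_rot: [0.001, 0.707, 0.707, 0.001]
ft_force: [-0.1, -0.6, 0.1]
gripper_width: 0.053
```

```bash
cat >> h.py <<'E'
def beam():
    out={}
    for n,dp,pp in (('scene',((270,258),(310,258),(312,285),(268,285)),((200,226),(227,212),(250,222),(224,240))),):
        _,d=cams.capture(n); P=cloud(n,d).reshape(-1,3)
        r=np.hypot(P[:,0]-.6185,P[:,1]+.0225); m=(r>.02)&(r<.034)&(P[:,2]>.07)&(P[:,2]<.108)
        zd=np.median(P[m,2])
        m2=(abs(P[:,0]-.622)<.04)&(abs(P[:,1]+.252)<.04)&(P[:,2]>.07)&(P[:,2]<.112)
        z=P[m2,2]; zp=np.median(z); out[n]=(round(zd,4),m.sum(),round(zp,4),m2.sum(),'tilt~',round((zp-zd)/.23,4))
    print(out)
E
python3 - <<'E'
from h import *
W1=np.array([.4362,-.0247,.028])
rel(W1+[0,0,.1],RV)
p,d=zoom('scene','pics/s9.png',[.617,-.13,.09],(100,75),5); beam()
E
```

```text
t 11.9 pos [ 0.6202 -0.0252  0.2008] q [-0.041  0.436  0.048  1.18   0.     1.53 ] F [-0.06 -0.56  0.07] w 0.053
REL [0.005, -1.842, 0.724, 0.001, -0.0, -0.0]
pics/s9.png origin 158 175
{'scene': (np.float64(0.0779), np.int64(275), np.float64(0.1053), np.int64(725), 'tilt~', np.float64(0.1193))}
```

View pics/s9.png

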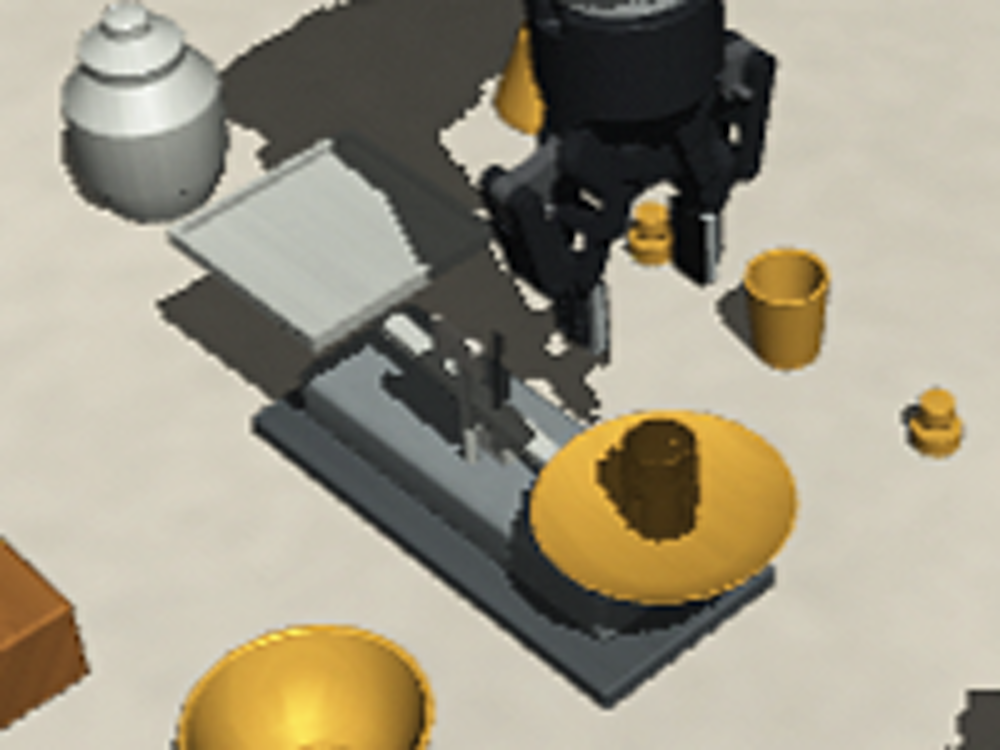

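The beam is at about 0.12 (on its stop) with the cup alone, so the cup is probably 133 g or more and will need two weights; I'll confirm after the first. The cup stands in the dish at zoom (662,480). Now weight 1.

>>> {"fn": "drive_tool", "kwargs": {
  "increments": [
    [0,-0.4,0.2,0,0,0],
    [0,-0.8,0.4,0,0,0],
    [0,-1,0.5,0,0,0],
    [0,-1,0.5,0,0,0]
  ]
}}

```text
clock: 12.33
position: [0.504, -0.0246, 0.1404]
tcp_rot: [-0.01, 0.707, 0.707, -0.009]
ft_force: [-1.1, 0.3, -0.3]
gripper_width: 0.0528
```

```bash
python3 - <<'E'
from h import *
rel(np.array([.436,-.026,.06]),RV)
E
```

```text
t 12.33 pos [ 0.504  -0.0246  0.1404] q [-0.049  0.302 -0.328  0.967  0.     1.522] F [-1.05  0.26 -0.31] w 0.0528
REL [-0.016, -0.659, 0.822, -0.008, -0.0, -0.0]
```

>>> {"fn": "drive_tool", "kwargs": {
  "increments": [
    [0,-0.35,0.3,-0.004,0,0],
    [0.01,-0.65,0.6,-0.008,0,0],
    [0.01,-0.65,0.75,-0.008,0,0],
    [0.01,-0.65,0.75,-0.008,0,0],
    [0.01,-0.65,0.75,-0.008,0,0]
  ]
}}

```text
clock: 12.75
position: [0.4328, -0.0232, 0.0647]
tcp_rot: [-0.004, 0.707, 0.707, -0.002]
ft_force: [0.7, 0.0, -0.4]
gripper_width: 0.0526
```

```bash
python3 - <<'E'
from h import *
rel(np.array([.436,-.026,.0135]),RV)
o,p0,R0=cur()
for n in('scene','top'):
    p,d=zoom(n,f'pics/w1{n}.png',[.436,-.026,.03],(50,40),6)
    print(n,proj(n,[[.436,-.026,.028],p0]))
E
```

```text
t 12.75 pos [ 0.4328 -0.0232  0.0647] q [-5.500e-02  2.600e-01 -6.250e-01  6.940e-01  1.000e-03  1.517e+00] F [ 0.74  0.04 -0.36] w 0.0526
REL [-0.029, 0.036, 0.512, -0.003, -0.001, -0.0]
pics/w1scene.png origin 294 213
scene [[344.43486142 254.08722445]
 [346.59639061 243.03466963]]
pics/w1top.png origin 269 228
top [[319.61795594 268.24279114]
 [318.49690676 269.57933232]]
```

View pics/w1scene.png

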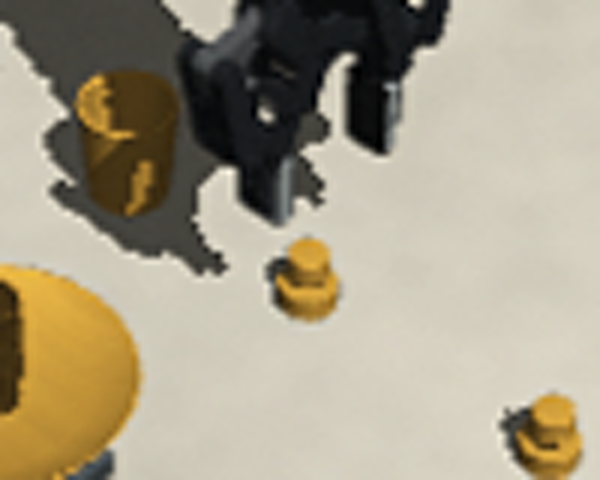

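View pics/w1top.png

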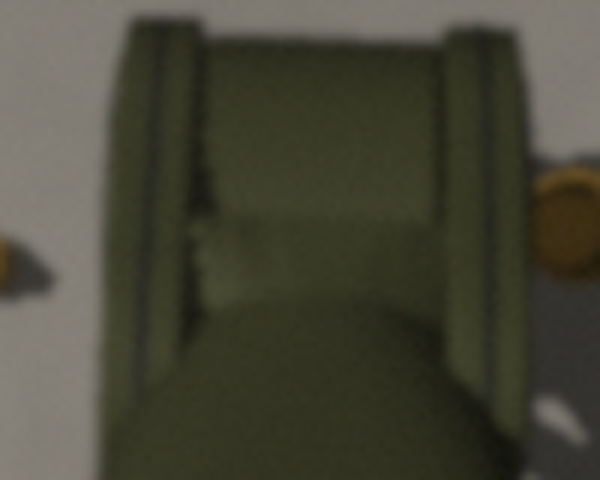

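Weight 1's button is at zoom (310,250), which agrees with the estimate once the 1 px scene bias is allowed for. I'm descending.

>>> {"fn": "drive_tool", "kwargs": {
  "increments": [
    [-0.01,0.01,0.15,0,0,0],
    [-0.02,0.02,0.28,0,0,0],
    [-0.03,0.036,0.38,0,0,0],
    [-0.03,0.036,0.4,0,0,0],
    [-0.03,0.036,0.4,0,0,0]
  ]
}}

```text
clock: 13.27
position: [0.4441, -0.0265, 0.0276]
tcp_rot: [0.0, 0.707, 0.707, 0.001]
ft_force: [0.1, 1.2, 0.2]
gripper_width: 0.0531
```

>>> {"fn": "drive_tool", "kwargs": {
  "increments": [
    [0,0,0,0,0,0],
    [0,0,0,0,0,0]
  ]
}}

```text
clock: 13.43
position: [0.4459, -0.0266, 0.0286]
tcp_rot: [0.001, 0.707, 0.707, 0.002]
ft_force: [-0.1, -0.2, 0.4]
gripper_width: 0.0528
```

```bash
python3 - <<'E'
from h import *
rel(np.array([.436,-.026,.0135]),RV)
E
```

```text
t 13.43 pos [ 0.4459 -0.0266  0.0286] q [-6.100e-02  3.210e-01 -6.580e-01  5.870e-01  1.000e-03  1.511e+00] F [-0.11 -0.23  0.43] w 0.0528
REL [0.006, -0.1, 0.151, 0.001, -0.0, -0.0]
```

>>> {"fn": "drive_tool", "kwargs": {
  "increments": [
    [0,-0.05,0.05,0,0,0],
    [0,-0.1,0.1,0,0,0],
    [0,-0.1,0.13,0,0,0],
    [0,-0.1,0.14,0,0,0],
    [0,-0.1,0.14,0,0,0]
  ]
}}

```text
clock: 13.85
position: [0.4354, -0.0265, 0.0142]
tcp_rot: [0.001, 0.707, 0.707, 0.002]
ft_force: [0.9, 0.5, -0.6]
gripper_width: 0.0529
```

```bash
python3 - <<'E'
from h import *
rel(np.array([.436,-.026,.0135]),RV);print(cur()[0]['dq'].round(3))
E
```

```text
t 13.85 pos [ 0.4354 -0.0265  0.0142] q [-6.200e-02  3.300e-01 -6.990e-01  5.380e-01  1.000e-03  1.509e+00] F [ 0.91  0.52 -0.61] w 0.0529
REL [0.005, 0.006, 0.007, 0.001, -0.0, -0.0]
[ 0.001 -0.003  0.015  0.005  0.    -0.002]
```

Close on the button.

>>> {"fn": "drive_tool", "kwargs": {
  "increments": [
    [0,0.005,0,0,0,0],
    [0,0.005,0,0,0,0],
    [0,0.005,0,0,0,0],
    [0,0.005,0,0,0,0],
    [0,0.005,0,0,0,0]
  ],
  "claw": 0,
  "squeeze": 40
}}

```text
clock: 14.27
position: [0.4362, -0.0266, 0.0144]
tcp_rot: [0.001, 0.707, 0.707, 0.002]
ft_force: [0.1, 0.1, 2.1]
gripper_width: 0.016
```

```bash
python3 - <<'E'
from h import *
rel(np.array([.436,-.026,.0135]),RV);print(cur()[0]['dq'].round(3))
p,d=zoom('scene',f'pics/w1b.png',[.436,-.026,.03],(50,40),6)
E
```

```text
t 14.27 pos [ 0.4362 -0.0266  0.0144] q [-6.200e-02  3.300e-01 -6.980e-01  5.390e-01  1.000e-03  1.509e+00] F [0.14 0.12 2.14] w 0.016
REL [0.006, -0.002, 0.009, 0.001, -0.0, -0.0]
[-0.     0.001  0.001 -0.001 -0.     0.001]
pics/w1b.png origin 294 213
```

View pics/w1b.png

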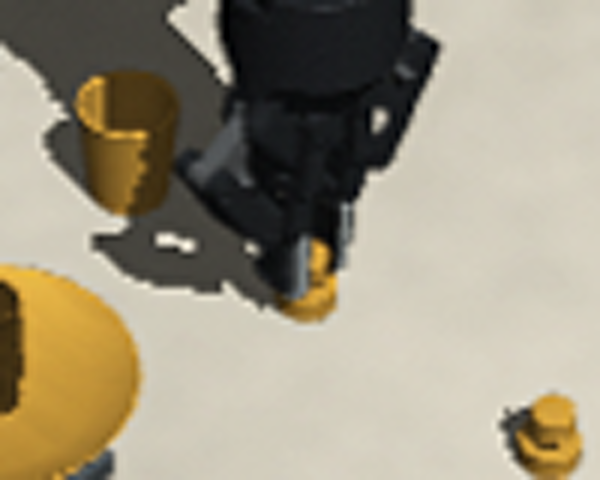

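Gripped: the opening of 16 mm matches the 18 mm button with the same 2 mm bias seen on the cup. I'm lifting.

>>> {"fn": "drive_tool", "kwargs": {
  "increments": [
    [0,0,-0.2,0,0,0],
    [0,0,-0.5,0,0,0],
    [0,0,-0.9,0,0,0],
    [0,0,-1,0,0,0]
  ]
}}

```text
clock: 14.65
position: [0.4385, -0.0269, 0.1188]
tcp_rot: [0.004, 0.707, 0.707, 0.004]
ft_force: [1.5, -1.2, -0.1]
gripper_width: 0.0157
```

>>> {"fn": "drive_tool", "kwargs": {
  "increments": [
    [0.3,0.2,-0.3,0,0,0],
    [0.6,0.5,-0.6,0,0,0],
    [1,0.8,-0.8,0,0,0],
    [1,0.9,-0.8,0,0,0]
  ]
}}

```text
clock: 14.98
position: [0.5283, 0.0748, 0.2021]
tcp_rot: [0.004, 0.707, 0.707, 0.005]
ft_force: [-0.1, -0.2, -0.5]
gripper_width: 0.0161
```

```bash
python3 - <<'E'
from h import *
rel(np.array([.619,-.232,.17]),RV)
E
```

```text
t 14.98 pos [0.5283 0.0748 0.2021] q [ 0.141  0.279 -0.189  1.089 -0.     1.712] F [-0.06 -0.24 -0.49] w 0.0161
REL [-3.069, 0.903, 0.328, 0.004, -0.001, -0.0]
```

I moved +y by mistake, because tool x points along world +y; it did no harm. Heading to the plate.

>>> {"fn": "drive_tool", "kwargs": {
  "increments": [
    [-0.4,0.1,0,0,0,0],
    [-0.8,0.2,0,0,0,0],
    [-1,0.3,0,0,0,0],
    [-1,0.3,0,0,0,0]
  ]
}}

```text
clock: 15.32
position: [0.5602, -0.0284, 0.2019]
tcp_rot: [0.005, 0.708, 0.706, 0.005]
ft_force: [0.8, 0.2, -1.1]
gripper_width: 0.016
```

>>> {"fn": "drive_tool", "kwargs": {
  "increments": [
    [-0.4,0.1,0,0,0,0],
    [-0.8,0.2,0,0,0,0],
    [-1,0.3,0,0,0,0],
    [-1,0.3,0,0,0,0]
  ]
}}

```text
clock: 15.65
position: [0.5914, -0.1327, 0.2016]
tcp_rot: [0.006, 0.71, 0.704, 0.005]
ft_force: [1.2, 0.2, -0.4]
gripper_width: 0.0159
```

```bash
python3 - <<'E'
from h import *
rel(np.array([.619,-.232,.17]),RV)
E
```

```text
t 15.65 pos [ 0.5914 -0.1327  0.2016] q [-2.210e-01  4.000e-01 -8.000e-03  1.147e+00  1.000e-03  1.358e+00] F [ 1.15  0.21 -0.45] w 0.0159
REL [-0.99, 0.279, 0.323, 0.005, 0.001, -0.003]
```

>>> {"fn": "drive_tool", "kwargs": {
  "increments": [
    [-0.4,0.1,0.1,0.003,0,0],
    [-0.8,0.2,0.2,0.004,0,-0.002],
    [-0.96,0.28,0.3,0.004,0,-0.003],
    [-0.96,0.28,0.3,0.004,0,-0.003],
    [-0.96,0.28,0.3,0.004,0,-0.003]
  ]
}}

```text
clock: 16.07
position: [0.6182, -0.2291, 0.1704]
tcp_rot: [0.0, 0.707, 0.707, -0.0]
ft_force: [0.1, 0.1, 0.3]
gripper_width: 0.0156
```

>>> {"fn": "drive_tool", "kwargs": {
  "increments": [
    [0,0,0,0,0,0]
  ]
}}

```text
clock: 16.15
position: [0.6178, -0.2279, 0.1703]
tcp_rot: [-0.001, 0.707, 0.707, -0.0]
ft_force: [0.2, -0.2, -0.5]
gripper_width: 0.0157
```

```bash
python3 - <<'E'
from h import *
rel(np.array([.619,-.232,.122]),RV)
p,d=zoom('scene',f'pics/p1.png',[.619,-.2,.11],(65,50),6)
E
```

```text
t 16.15 pos [ 0.6178 -0.2279  0.1703] q [-0.354  0.519  0.106  1.16   0.     1.217] F [ 0.23 -0.15 -0.55] w 0.0157
REL [-0.041, 0.013, 0.483, -0.0, -0.0, -0.0]
pics/p1.png origin 173 180
```

View pics/p1.png

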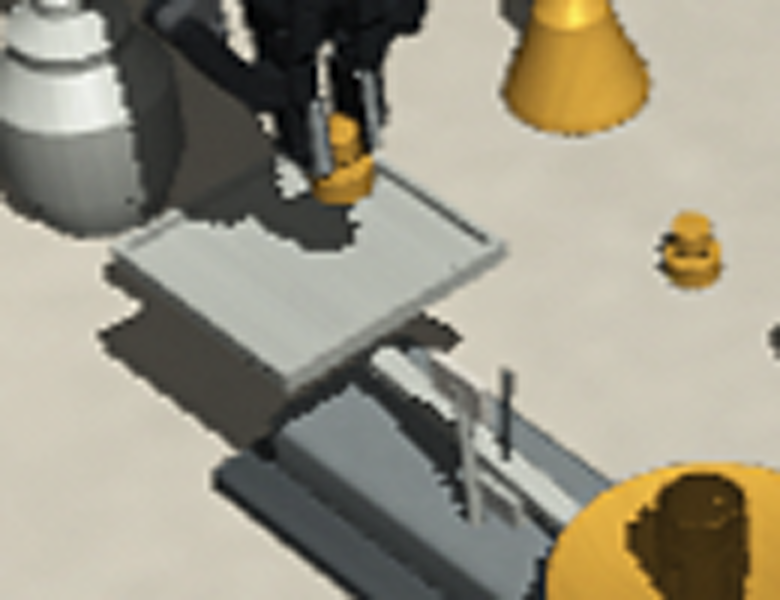

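The weight hangs upright at zoom (343,165) over the plate. I'm lowering.

>>> {"fn": "drive_tool", "kwargs": {
  "increments": [
    [-0.02,0.01,0.12,0,0,0],
    [-0.04,0.01,0.25,0,0,0],
    [-0.04,0.01,0.38,0,0,0],
    [-0.04,0.01,0.45,0,0,0],
    [-0.04,0.01,0.47,0,0,0]
  ]
}}

```text
clock: 16.62
position: [0.6172, -0.2301, 0.1214]
tcp_rot: [-0.002, 0.707, 0.708, -0.001]
ft_force: [0.0, -0.0, -0.9]
gripper_width: 0.0157
```

>>> {"fn": "drive_tool", "kwargs": {
  "increments": [
    [0,0,0.01,0,0,0],
    [0,0,0.02,0,0,0],
    [0,0,0.03,0,0,0],
    [0,0,0.03,0,0,0]
  ]
}}

```text
clock: 16.95
position: [0.6175, -0.2301, 0.1189]
tcp_rot: [-0.002, 0.707, 0.708, -0.001]
ft_force: [-0.4, 0.8, -0.6]
gripper_width: 0.016
```

```bash
python3 - <<'E'
from h import *
rel(np.array([.619,-.232,.122]),RV)
p,d=zoom('scene',f'pics/p2.png',[.619,-.2,.11],(65,50),6)
beam()
E
```

```text
t 16.95 pos [ 0.6175 -0.2301  0.1189] q [-0.357  0.55   0.024  1.049  0.     1.212] F [-0.4   0.76 -0.58] w 0.016
REL [-0.019, 0.015, -0.031, -0.001, -0.001, 0.001]
pics/p2.png origin 173 180
{'scene': (np.float64(0.0791), np.int64(273), np.float64(0.1041), np.int64(465), 'tilt~', np.float64(0.1087))}
```

View pics/p2.png

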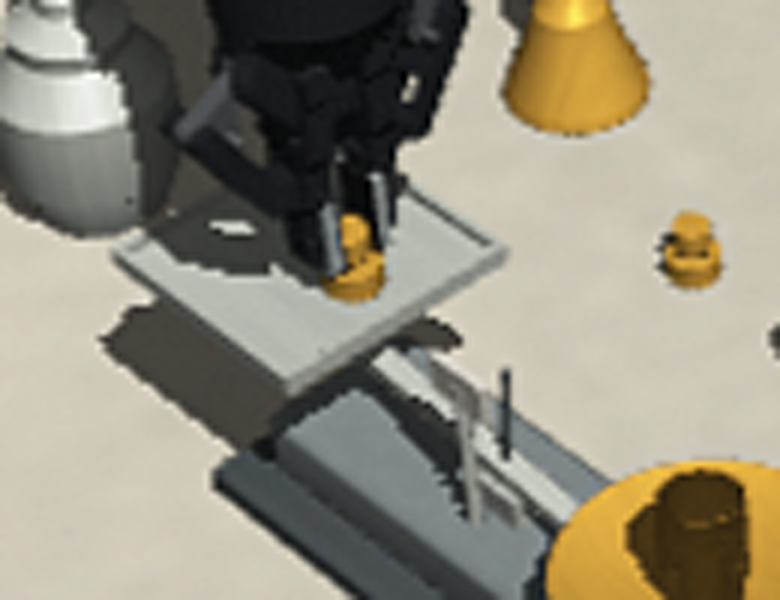

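>>> {"fn": "drive_tool", "kwargs": {
  "increments": [
    [0,0,0.015,0,0,0],
    [0,0,0.03,0,0,0],
    [0,0,0.04,0,0,0],
    [0,0,0.04,0,0,0]
  ]
}}

```text
clock: 17.38
position: [0.6177, -0.2303, 0.1148]
tcp_rot: [-0.002, 0.707, 0.708, -0.001]
ft_force: [-0.1, -0.7, -0.9]
gripper_width: 0.0162
```

>>> {"fn": "drive_tool", "kwargs": {
  "increments": [
    [0,0,0,0,0,0],
    [0,0,0,0,0,0],
    [0,0,0,0,0,0],
    [0,0,0,0,0,0]
  ],
  "claw": 45,
  "squeeze": 20
}}

```text
clock: 17.72
position: [0.6177, -0.2303, 0.1148]
tcp_rot: [-0.002, 0.707, 0.708, -0.001]
ft_force: [0.7, -0.1, -0.6]
gripper_width: 0.0386
```

>>> {"fn": "drive_tool", "kwargs": {
  "increments": [
    [0,0,-0.2,0,0,0],
    [0,0,-0.5,0,0,0],
    [0,0,-0.8,0,0,0],
    [0,0,-0.8,0,0,0],
    [0,0,-0.8,0,0,0]
  ]
}}

```text
clock: 18.13
position: [0.6196, -0.2311, 0.1975]
tcp_rot: [0.001, 0.707, 0.708, 0.001]
ft_force: [-0.0, -0.1, -1.7]
gripper_width: 0.0385
```

```bash
python3 - <<'E'
from h import *
rel(np.array([.437,-.232,.09]),RV)
p,d=zoom('scene',f'pics/p3.png',[.619,-.15,.09],(80,60),5)
beam()
E
```

```text
t 18.13 pos [ 0.6196 -0.2311  0.1975] q [-0.357  0.51   0.163  1.222  0.     1.212] F [-0.01 -0.12 -1.72] w 0.0385
REL [-0.006, -1.828, 1.072, 0.001, 0.0, 0.0]
pics/p3.png origin 172 186
{'scene': (np.float64(0.0846), np.int64(270), np.float64(0.0988), np.int64(646), 'tilt~', np.float64(0.062))}
```

View pics/p3.png

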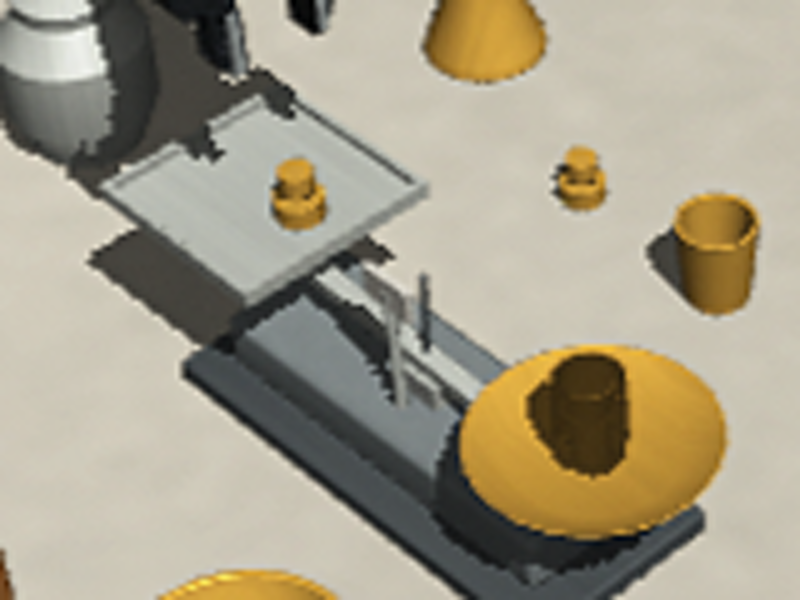

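The first weight stands on the plate at zoom (298,195) and the beam reads about 0.062, so a second weight should bring it to about -0.010. Fetching weight 2.

>>> {"fn": "drive_tool", "kwargs": {
  "increments": [
    [0,-0.4,0,0,0,0],
    [0,-0.8,0.1,0,0,0],
    [0,-1,0.3,0,0,0],
    [0,-1,0.3,0,0,0],
    [0,-1,0.3,0,0,0]
  ],
  "claw": 62
}}

```text
clock: 18.65
position: [0.5138, -0.2292, 0.1621]
tcp_rot: [-0.005, 0.707, 0.707, -0.002]
ft_force: [0.4, -0.1, 0.7]
gripper_width: 0.0529
```

```bash
python3 - <<'E'
from h import *
rel(np.array([.4387,-.232,.06]),RV)
E
```

```text
t 18.65 pos [ 0.5138 -0.2292  0.1621] q [-0.42   0.369 -0.164  1.049  0.     1.151] F [ 0.42 -0.09  0.74] w 0.0529
REL [-0.033, -0.741, 1.028, -0.003, -0.002, 0.0]
```

>>> {"fn": "drive_tool", "kwargs": {
  "increments": [
    [-0.01,-0.35,0.2,0,0,0],
    [-0.03,-0.7,0.5,-0.003,-0.001,0],
    [-0.03,-0.73,0.85,-0.003,-0.001,0],
    [-0.03,-0.73,0.95,-0.003,-0.001,0],
    [-0.03,-0.73,0.95,-0.003,-0.001,0]
  ]
}}

```text
clock: 19.07
position: [0.4378, -0.2307, 0.0649]
tcp_rot: [-0.004, 0.707, 0.707, -0.0]
ft_force: [-1.1, -0.0, 0.1]
gripper_width: 0.0525
```

>>> {"fn": "drive_tool", "kwargs": {
  "increments": [
    [0,0,0,0,0,0],
    [0,0,0,0,0,0]
  ]
}}

```text
clock: 19.23
position: [0.4402, -0.2316, 0.0658]
tcp_rot: [-0.002, 0.707, 0.707, -0.0]
ft_force: [0.8, -0.3, 0.3]
gripper_width: 0.0527
```

```bash
python3 - <<'E'
from h import *
rel(np.array([.4387,-.232,.0135]),RV)
p,d=zoom('scene',f'pics/w2.png',[.4387,-.232,.03],(50,40),6)
print(proj('scene',[.4387,-.232,.028]))
E
```

```text
t 19.23 pos [ 0.4402 -0.2316  0.0658] q [-4.850e-01  3.500e-01 -4.800e-01  7.450e-01  1.000e-03  1.085e+00] F [ 0.83 -0.27  0.28] w 0.0527
REL [-0.006, -0.014, 0.523, -0.001, -0.001, 0.0]
pics/w2.png origin 237 175
[[287.40018642 216.42276603]]
```

View pics/w2.png

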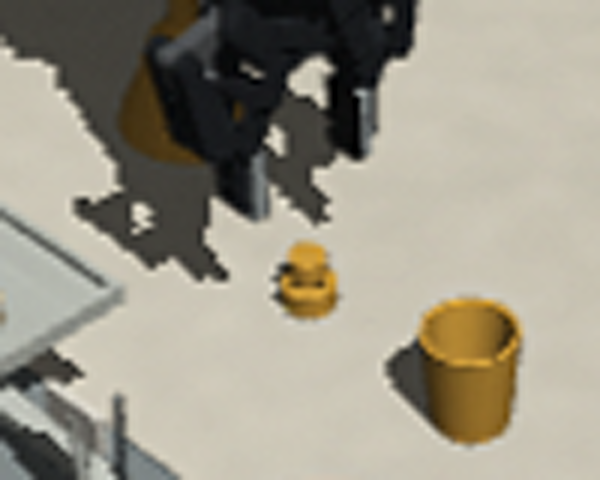

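Weight 2's button is at zoom (308,252), within a pixel of the prediction. I'm descending.

>>> {"fn": "drive_tool", "kwargs": {
  "increments": [
    [0,-0.01,0.15,0,0,0],
    [0,-0.015,0.28,0,0,0],
    [0,-0.015,0.38,0,0,0],
    [0,-0.015,0.4,0,0,0],
    [0,-0.015,0.4,0,0,0]
  ]
}}

```text
clock: 19.7
position: [0.4399, -0.2318, 0.0266]
tcp_rot: [-0.002, 0.707, 0.708, 0.0]
ft_force: [-0.5, -0.3, 0.5]
gripper_width: 0.0533
```

>>> {"fn": "drive_tool", "kwargs": {
  "increments": [
    [0,0,0,0,0,0],
    [0,0,0,0,0,0]
  ]
}}

```text
clock: 19.87
position: [0.4414, -0.2325, 0.0277]
tcp_rot: [-0.0, 0.707, 0.708, 0.001]
ft_force: [-0.6, -0.7, 0.4]
gripper_width: 0.053
```

```bash
python3 - <<'E'
from h import *
rel(np.array([.4387,-.232,.0135]),RV)
E
```

```text
t 19.87 pos [ 0.4414 -0.2325  0.0277] q [-4.860e-01  3.970e-01 -5.310e-01  6.430e-01  1.000e-03  1.084e+00] F [-0.61 -0.67  0.41] w 0.053
REL [0.005, -0.027, 0.142, 0.0, -0.0, 0.0]
```

>>> {"fn": "drive_tool", "kwargs": {
  "increments": [
    [0,-0.02,0.05,0,0,0],
    [0,-0.027,0.1,0,0,0],
    [0,-0.027,0.13,0,0,0],
    [0,-0.027,0.135,0,0,0],
    [0,-0.027,0.135,0,0,0]
  ]
}}

```text
clock: 20.28
position: [0.4382, -0.2323, 0.0138]
tcp_rot: [-0.001, 0.707, 0.708, 0.0]
ft_force: [0.2, 0.1, 0.3]
gripper_width: 0.0529
```

>>> {"fn": "drive_tool", "kwargs": {
  "increments": [
    [0,0,0,0,0,0],
    [0,0,0,0,0,0],
    [0,0,0,0,0,0],
    [0,0,0,0,0,0],
    [0,0,0,0,0,0]
  ],
  "claw": 0,
  "squeeze": 40
}}

```text
clock: 20.7
position: [0.4383, -0.2323, 0.014]
tcp_rot: [-0.001, 0.707, 0.708, 0.0]
ft_force: [-0.4, 0.7, 2.6]
gripper_width: 0.0157
```

```bash
python3 - <<'E'
from h import *
rel(np.array([.4387,-.232,.0135]),RV)
zoom('scene',f'pics/w2b.png',[.4387,-.232,.03],(50,40),6)
E
```

```text
t 20.7 pos [ 0.4383 -0.2323  0.014 ] q [-4.880e-01  4.120e-01 -5.530e-01  6.070e-01  1.000e-03  1.081e+00] F [-0.41  0.74  2.62] w 0.0157
REL [0.003, 0.004, 0.005, -0.0, -0.001, 0.0]
pics/w2b.png origin 237 175
```

View pics/w2b.png

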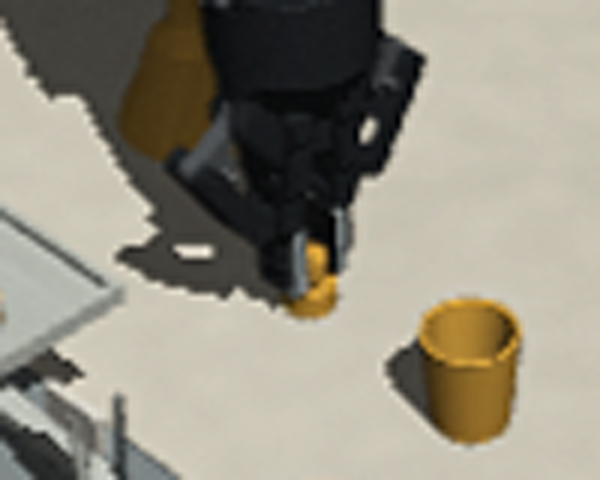

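>>> {"fn": "drive_tool", "kwargs": {
  "increments": [
    [0,0,-0.2,0,0,0],
    [0,0,-0.5,0,0,0],
    [0,0,-0.9,0,0,0],
    [0,0,-1,0,0,0]
  ]
}}

```text
clock: 21.08
position: [0.441, -0.2339, 0.1187]
tcp_rot: [0.003, 0.707, 0.708, 0.002]
ft_force: [1.2, -0.5, 0.1]
gripper_width: 0.016
```

>>> {"fn": "drive_tool", "kwargs": {
  "increments": [
    [0,0,-0.3,0,0,0],
    [-0.1,0.2,-0.6,0,0,0],
    [-0.2,0.6,-0.7,0,0,0],
    [-0.3,1,-0.7,0,0,0],
    [-0.3,1,-0.7,0,0,0]
  ]
}}

```text
clock: 21.5
position: [0.549, -0.2663, 0.1894]
tcp_rot: [0.007, 0.706, 0.708, 0.004]
ft_force: [0.7, -1.3, -1.7]
gripper_width: 0.0161
```

```bash
python3 - <<'E'
from h import *
rel(np.array([.619,-.276,.16]),RV)
E
```

```text
t 21.5 pos [ 0.549  -0.2663  0.1894] q [-0.453  0.413 -0.02   1.122  0.002  1.116] F [ 0.67 -1.26 -1.66] w 0.0161
REL [-0.098, 0.695, 0.305, 0.005, 0.002, 0.001]
```

>>> {"fn": "drive_tool", "kwargs": {
  "increments": [
    [-0.03,0.25,0.1,0.002,0.001,0],
    [-0.06,0.5,0.15,0.004,0.001,0],
    [-0.08,0.65,0.25,0.004,0.001,0],
    [-0.08,0.67,0.28,0.004,0.001,0],
    [-0.08,0.67,0.28,0.004,0.001,0]
  ]
}}

```text
clock: 21.92
position: [0.6158, -0.2736, 0.16]
tcp_rot: [-0.0, 0.706, 0.708, -0.001]
ft_force: [0.1, -0.1, -0.5]
gripper_width: 0.016
```

>>> {"fn": "drive_tool", "kwargs": {
  "increments": [
    [0,0,0,0,0,0],
    [0,0,0,0,0,0]
  ]
}}

```text
clock: 22.08
position: [0.6144, -0.2733, 0.1599]
tcp_rot: [-0.001, 0.706, 0.708, -0.001]
ft_force: [-0.4, 0.2, -0.8]
gripper_width: 0.0157
```

```bash
python3 - <<'E'
from h import *
rel(np.array([.619,-.276,.120]),RV)
zoom('scene',f'pics/p4.png',[.619,-.2,.11],(65,50),6)
E
```

```text
t 22.08 pos [ 0.6144 -0.2733  0.1599] q [-4.180e-01  5.500e-01  1.330e-01  1.157e+00 -1.000e-03  1.150e+00] F [-0.42  0.25 -0.77] w 0.0157
REL [-0.028, 0.047, 0.399, -0.001, -0.0, 0.001]
pics/p4.png origin 173 180
```

View pics/p4.png

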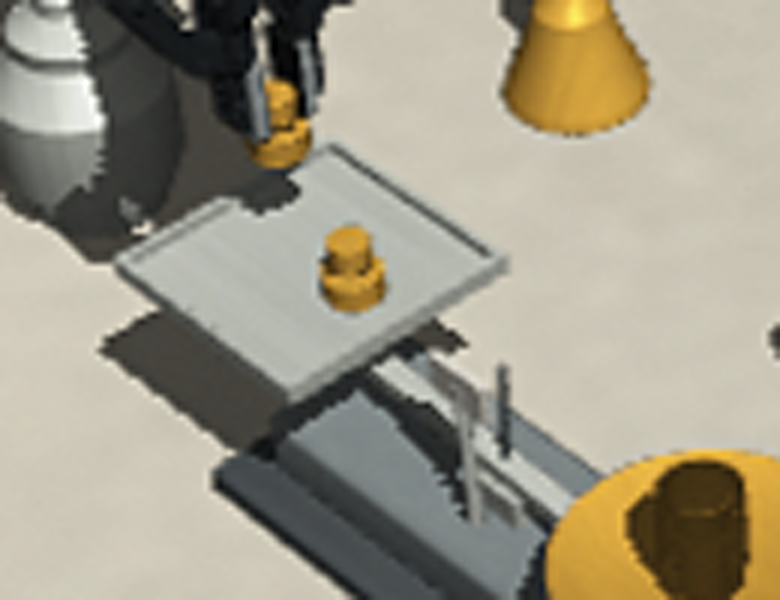

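The second weight is over the plate at zoom (282,155) and will land near (282,240), clear of the first at (352,295).

>>> {"fn": "drive_tool", "kwargs": {
  "increments": [
    [-0.01,0.02,0.12,0,0,0],
    [-0.02,0.03,0.25,0,0,0],
    [-0.02,0.03,0.35,0,0,0],
    [-0.02,0.03,0.42,0,0,0],
    [-0.02,0.03,0.45,0,0,0]
  ]
}}

```text
clock: 22.55
position: [0.6163, -0.275, 0.1136]
tcp_rot: [-0.002, 0.706, 0.708, -0.001]
ft_force: [-0.1, -0.4, -0.8]
gripper_width: 0.0162
```

>>> {"fn": "drive_tool", "kwargs": {
  "increments": [
    [0,0,0.015,0,0,0],
    [0,0,0.03,0,0,0],
    [0,0,0.045,0,0,0],
    [0,0,0.05,0,0,0],
    [0,0,0.05,0,0,0]
  ]
}}

```text
clock: 22.97
position: [0.6165, -0.2751, 0.109]
tcp_rot: [-0.002, 0.706, 0.708, -0.001]
ft_force: [-0.4, 0.3, -0.4]
gripper_width: 0.0157
```

```bash
python3 - <<'E'
from h import *
rel(np.array([.619,-.276,.120]),RV); beam()
zoom('scene',f'pics/p5.png',[.619,-.2,.11],(65,50),6)
E
```

```text
t 22.97 pos [ 0.6165 -0.2751  0.109 ] q [-4.190e-01  5.840e-01  5.800e-02  1.049e+00 -1.000e-03  1.149e+00] F [-0.41  0.27 -0.35] w 0.0157
REL [-0.009, 0.025, -0.11, -0.001, -0.0, 0.001]
{'scene': (np.float64(0.0889), np.int64(270), np.float64(0.0949), np.int64(633), 'tilt~', np.float64(0.0262))}
pics/p5.png origin 173 180
```

View pics/p5.png

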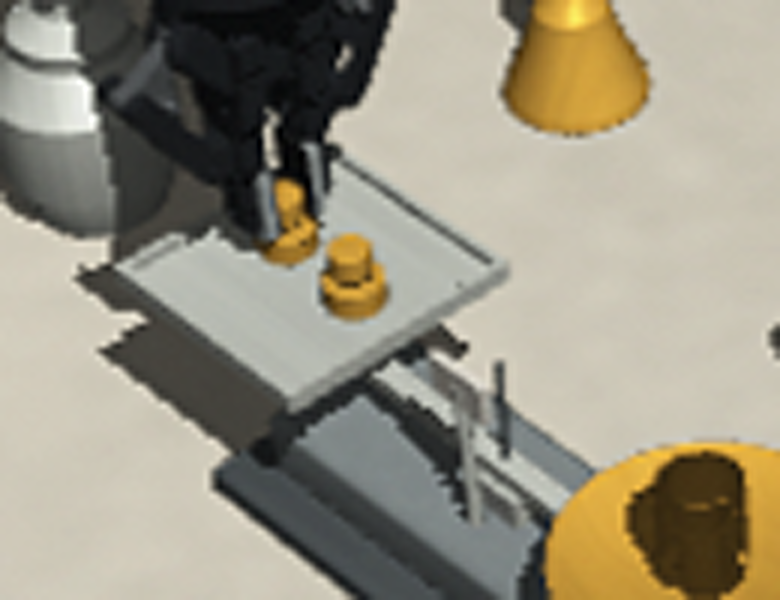

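Both weights are on the plate and the load is transferring (tilt about 0.026). I'm lowering 3 mm more, then releasing.

>>> {"fn": "drive_tool", "kwargs": {
  "increments": [
    [0,0,0.015,0,0,0],
    [0,0,0.03,0,0,0],
    [0,0,0.03,0,0,0],
    [0,0,0.03,0,0,0]
  ]
}}

```text
clock: 23.4
position: [0.6166, -0.2751, 0.106]
tcp_rot: [-0.002, 0.706, 0.708, -0.001]
ft_force: [0.1, -0.7, 0.3]
gripper_width: 0.0162
```

>>> {"fn": "drive_tool", "kwargs": {
  "increments": [
    [0,0,0,0,0,0],
    [0,0,0,0,0,0],
    [0,0,0,0,0,0],
    [0,0,0,0,0,0]
  ],
  "claw": 45,
  "squeeze": 20
}}

```text
clock: 23.73
position: [0.6167, -0.2751, 0.106]
tcp_rot: [-0.002, 0.706, 0.708, -0.001]
ft_force: [0.4, -0.4, 0.1]
gripper_width: 0.0383
```

>>> {"fn": "drive_tool", "kwargs": {
  "increments": [
    [0,0,-0.2,0,0,0],
    [0,0,-0.5,0,0,0],
    [0,0,-0.9,0,0,0],
    [0,0,-1,0,0,0],
    [0,0,-1,0,0,0]
  ]
}}

```text
clock: 24.15
position: [0.6196, -0.2764, 0.2112]
tcp_rot: [0.003, 0.706, 0.708, 0.001]
ft_force: [-0.2, -0.1, 0.8]
gripper_width: 0.0383
```

>>> {"fn": "drive_tool", "kwargs": {
  "increments": [
    [0,-0.3,0,0,0,0],
    [0,-0.6,0,0,0,0],
    [0,-0.6,0,0,0,0],
    [0,-0.6,0,0,0,0],
    [0,-0.6,0,0,0,0]
  ]
}}

```text
clock: 24.57
position: [0.5597, -0.2765, 0.2103]
tcp_rot: [0.003, 0.706, 0.708, 0.001]
ft_force: [0.8, -0.5, 0.1]
gripper_width: 0.0383
```

>>> {"fn": "drive_tool", "kwargs": {
  "increments": [
    [0,0,0,0,0,0],
    [0,0,0,0,0,0],
    [0,0,0,0,0,0],
    [0,0,0,0,0,0],
    [0,0,0,0,0,0]
  ]
}}

```text
clock: 24.98
position: [0.5602, -0.2766, 0.2102]
tcp_rot: [0.003, 0.706, 0.708, 0.001]
ft_force: [0.0, 0.0, 0.3]
gripper_width: 0.0383
```

```bash
python3 - <<'E'
from h import *
beam(); beam(); print(cur()[0]['position'],cur()[0]['clock'])
p,d=zoom('scene',f'pics/end.png',[.6,-.1,.09],(130,100),3)
t,d=cams.capture('top'); 
cv2.imwrite('pics/endtop.png',np.clip(t[130:330,150:550,::-1]*1.5,0,255).astype(np.uint8))
E
```

```text
{'scene': (np.float64(0.0929), np.int64(262), np.float64(0.091), np.int64(680), 'tilt~', np.float64(-0.0082))}
{'scene': (np.float64(0.0927), np.int64(282), np.float64(0.0909), np.int64(679), 'tilt~', np.float64(-0.008))}
[ 0.55998069 -0.27654859  0.21024718] 25.0833
pics/end.png origin 142 153
```

View pics/end.png

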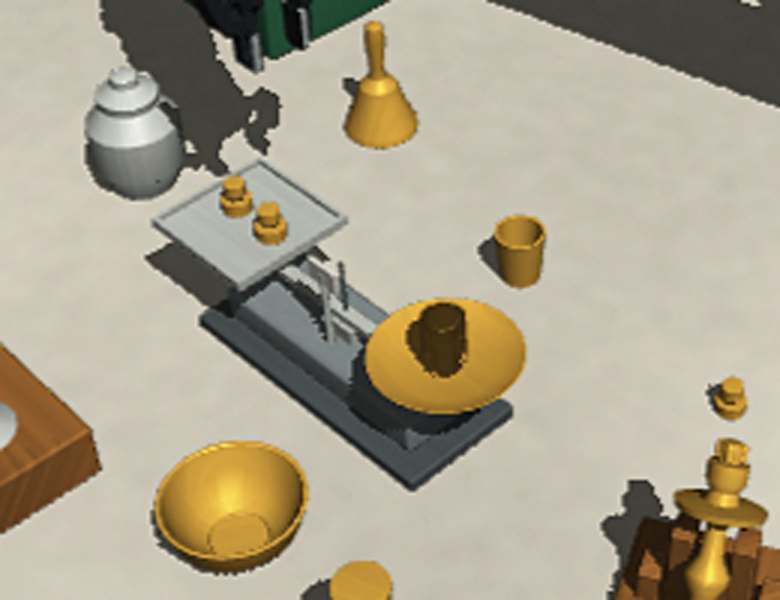

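The cup stands upright in the dish at (440,340) and two weights stand on the plate at (236,197) and (270,224). The tilt is about -0.008 rad and steady, the arm is clear, and the other wares haven't moved. Handing in.

```bash
python3 -c "
from bench import manip
print(manip.hand_in())"
```

```text
the job is handed in; nothing more can be done
None
```

The cup is off the spigot and standing upright in the round dish, and two shop weights on the square plate bring the beam nearly level. I handed the job in at about 25 s of the 72 s allowed; it reports no verdict.

- **Removing the cup:** I twisted it back and forth by about 36° each way with a gentle pull. The pull read about 9–13 N after each stroke, against the 20 N limit, and the cup came free after about 14 mm.
- **Choosing the weights:** with the cup alone the beam was on its stop at about 0.12 rad, and with one weight about 0.062 rad. That puts the cup at roughly 149 g, so I added a second weight.
- **Last checks:** two depth readings gave a tilt of -0.0082 and -0.0080 rad, within the 0.046 allowed. The final scene picture shows the cup and both weights let go, the gripper clear, and the beaker, jar, handbell and third weight in place. The vase was out of frame, but the arm never went near it.
- **What disagreed:**
  - The two cameras differ by about 5–8 mm in position.
  - The cup grasp was about 6 mm off my estimate along the jaws; closing the fingers shifted the arm to fit, with a 6 N reading.
  - I once moved 0.1 m the wrong way in free air while carrying the first weight; nothing was touched.

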